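# Clamp up the strips for an earring display board

## Task

Make up the strips for a new display board: take every wooden strip out of the stock box and lay them side by side flat across the two rails of the panel clamp, roughly centred and square, then wind the handwheel until the moving jaw has closed them all up tight against the fixed jaw. Shut the lid of the emptied stock box, and leave the glue bottle, mallet and bangle basket where they are.

Things in the scene. Friction and masses are not known exactly. Their poses are not given: they have to be found in the camera images.
- bed (a point): panel clamp (green castings, two steel rails, fixed). Point on the level of the rails' tops, 125 mm above the table, midway along the opening and between the rails. y axis: along the screw from handwheel to fixed jaw; z up; x across. The rails run along y, each 40 mm wide, centre lines at x = -50 and +50 mm; in the gap between them runs the lead screw.
- fixed_jaw (a point): middle of the fixed jaw's face, at bed y = +107.5 mm, 20 mm above the rails. The jaw is 25 mm thick behind this face, 170 mm wide in x, and its top is 40 mm above the rails. Same axes as bed.
- jaw_face (a point): middle of the moving jaw's face, at bed y = -107.5 mm + joint jaw, 20 mm above the rails. The jaw is 25 mm thick behind this face, 160 mm wide in x, top 41 mm above the rails. Same axes as bed.
- jaw (a joint): travel of the moving jaw towards the fixed jaw, m: 0 = fully open, 215 mm between the jaw faces; opening = 0.215 - value; value at most 0.185. It moves only by the screw, 25 mm per turn of the handwheel (3.979 mm per rad), and stands still once the strips are closed up.
- crank (a point): middle of the handwheel's crank grip: black, round, 22 mm thick, 72 mm long, turning freely on its pin, its axis along the bed's y, standing out from the face of an aluminium disc handwheel (140 mm diameter). 46 mm of clear grip lies between this point and the wheel, 26 mm beyond it to the free end. It circles at 55 mm radius, 45 to 155 mm above the table.
- hub (a point): point on the handwheel's axle in the plane of crank, 100 mm above the table: centre of the crank grip's circle; same axes as bed. Clockwise, seen looking along the bed's +y (grip from up towards +x, then down), closes the jaw. About 5 N at the grip turns it and it holds where it is left. Once the row is tight the wheel slips on its clutch at about 9 N at the grip while the jaw stands still, so it cannot be overtightened, and it stays tight when let go.
- box_in (a point): centre of the inner floor of the stock box, 6 mm above the table. Dark wood, fixed: 240 mm along its x, 220 mm along its y, 50 mm high, walls 6 mm. Its x axis points towards the hinge side (the robot's left), its y along the hinge. The strips in it lie along its y.
- lid_hinge (a point): hinge line of the box's lid at the middle of the rim on the box's +x side, 50.5 mm above the table. Turns with the lid; its y axis is the hinge line.
- lid_edge (a point): middle of the lid's free edge, on its outer face, 240 mm from the hinge. The lid is a 6 mm dark wooden board, 220 mm along the hinge, with a round light wooden knob on its outer face (about 35 mm high, 30 mm in from the free edge, at mid-width).
- lid (a joint): angle of the lid, rad: 0 = shut on the box, pi/2 = upright, up to 2.05 = leaning outwards, away from the box. Stiff hinge: it stays where it is left; about 1 to 3 N at the free edge move it.
- glue: bystander: white glue bottle with an orange cap, 58 mm in diameter, 160 mm high; origin at the centre of its foot.
- mallet: bystander: mallet with a wooden handle and rubber head, 260 mm long, lying flat; origin under its middle.
- basket: bystander: pink plastic basket of bangles, 155 mm across, 50 mm high; origin at the centre of its foot.
- strip1_mid (a point): centre of a plain light wooden strip, 180 x 22 x 22 mm, about 70 g; x axis along its length. At the start it lies on the floor of the open stock box, 50 mm or so from its neighbour. Two to four such strips are present (None if absent), all alike.
- strip2_mid (a point): centre of a plain light wooden strip, 180 x 22 x 22 mm, about 70 g; x axis along its length. At the start it lies on the floor of the open stock box, 50 mm or so from its neighbour. May be absent (None).
- strip3_mid (a point): centre of a plain light wooden strip, 180 x 22 x 22 mm, about 70 g; x axis along its length. At the start it lies on the floor of the open stock box, 50 mm or so from its neighbour. May be absent (None).
- strip4_mid (a point): centre of a plain light wooden strip, 180 x 22 x 22 mm, about 70 g; x axis along its length. At the start it lies on the floor of the open stock box, 50 mm or so from its neighbour. May be absent (None).
Things that resemble listed ones, but are neither listed nor needed, are in the scene too. What is shaped like the part that bears strip4_mid but green is not meant. Leave any green look-alike of the part that bears strip3_mid alone.

How it is judged:
By the outcome, as a careful person would: the job done as asked, in the order asked, and still so for the second after the job is handed in, with the robot touching nothing.
Of strip1, strip2, strip3, strip4 only 2 to 4 are there at a start; the rules pass over those that are not, and their reading is None.
At some moment in a run one of strip1, strip2, strip3, strip4 may be knocked a few centimetres aside while the robot is not near it.
Once in a run the grip may slacken for a moment while it holds something.
It also fails if it takes over 210 s, if anything falls off the work surface, if the arm or the gripper's body presses on something with over 40 N, if the wrist force passes 120 N, or if a joint passes its speed limit or range.

## Robot

A 6-joint arm with a two-finger parallel gripper is mounted at the origin on the work surface. World frame = base frame: x ahead of the robot, y to its left, z up, the work surface at z = 0. Lengths are in mm, angles in rad, forces in N, time in s.
With the tool pointing down it reaches from about 275 to 1000 mm from the base axis. Payload 8.4 kg.
Tool frame: the origin (TCP) lies between the finger pads; the fingertips stand 8 mm ahead of it and the grasp point (between the pads) lies 11 mm behind it (tcp_to_tips is the distance from the TCP to the fingertips, in mm); z points along the fingers, y is the line along which they close (so a half turn about z gives the same grasp; the last joint's range is limited). The gripper opens to 85 mm and grips with 20 to 120 N. Pads are 22 mm wide; open, the fingers measure 114 mm over their backs; the gripper's body (76 mm by 85 mm) begins 54 mm behind the grasp point. The pads swing forward as they close: fully open they stand 13 mm farther back than shut.
Start: joints at [1.302, 0.353, 1.633, -0, 1.155, -0.002], TCP at [164.777, 602.89, 239.281] pointing down, gripper open.
Joint ranges: [-2.63, 2.63], [-0.92, 2.1], [0.06, 2.66], [-1.3, 4.44], [0, 2.69], [-3.02, 3.02]. Speed limits (rad/s): [2.22, 2.22, 2.79, 3.14, 3.14, 3.14].

## Interface

Orientations are given as [roll, pitch, yaw] about the fixed x, y, z axes, in that order (R = Rz(yaw) Ry(pitch) Rx(roll)).
In Python, from rig import * gives the robot as it stands.
- The arm moves only by the tool step_arm, never from a script. Its argument "motion" is a list of rows, each an object with "claw": the finger opening in mm, from 0 to 85.4; "delta_pos": the shift along the tool's x, y, z in mm, a list of three; "turn": the turn about the tool's z in rad. In form: [{"claw": claw, "delta_pos": [dx, dy, dz], "turn": turn}, ...]. A call has 1 to 8 rows; each row shifts and turns the commanded pose from where the row before left it, along the tool's axes as they then stand; what a row does not reach is not made up. A row lasts 1/12 s, in which the tool goes at most 41.7 mm and 7.16 degrees, less where a joint would pass 70% of its speed; a pose out of reach is approached as far as the arm can. A call is refused whole if a number of a shift passes 41.7 or a number of a turn 0.125, either way. A call with a gripper value outside its range is refused whole. The fingers move at their own pace and stop on an object; "force" is the grip in N (left out, the last holds). Time passes only in rows, so rows that do not move let the fingers close. It gives the time, the measured TCP pose, the force, the opening and the grip force at its end, in the units of the state.
- sense(): the state, without advancing time (a new reading comes with each control period).
- grab_frame(name): name is "side" or "top"; returns a dict with "img" (400x640x3 uint8, red, green, blue), "vertical_fov" (degrees; the focal length in pixels is half the picture's height over the tangent of half this angle, whatever the lens; pixels are square), "cx", "cy" (the principal point, pixels), "R" (3x3) and "t" (3): a world point X has camera coordinates R X + t. Camera axes: x right, y down, z forward; pixel columns grow to the right and rows downward; lengths in mm; the calibration is good to about 2 mm. A picture is of the moment at which its call begins. There is no depth.
- sign_off(): hands the job in; it is judged then, once.
The state is a dict: "clock": time; "qpos": joint angles; "qvel": joint speeds; "joint_efforts": joint torques, N m; "eef_pos": TCP position; "tcp_rot": TCP orientation; "contact_force": force on the tool from outside, world axes, zero at the start; "wrist_torque": the same for the moment, N m; "opening": opening from 0.0 (shut) to 1.0 (fully open); "grasp_force": force on a finger pad.
Only numpy, scipy, OpenCV 4.12 (cv2) and the standard library are available. Lean on these libraries where they do the work, as an engineer would, in place of code of your own. Each camera call takes 0.05 s, during which the arm holds its last target. There are 200 camera calls.

## Working session

There is one attempt and no reset: what is moved stays moved. The work goes in short steps, Python scripts to look and compute and a tool call to move; the robot and the scene stay as the last step left them, time stands still between calls to the robot, and variables do not carry over. Pictures are saved under pics/ and viewed, at most 14 in all, crops included, and the job is handed in when it is done.

Besides the shell and the picture viewer there is one more tool, called after "Emit:" by a JSON object that holds its "name" and its "arguments". step_arm: Moves the arm, as the interface text tells. Its arguments: {"type":"object","properties":{"motion":{"type":"array","items":{"type":"object","properties":{"claw":{"type":"number"},"delta_pos":{"type":"array","items":{"type":"number"}},"turn":{"type":"number"}}}},"force":{"type":"number"}},"required":["motion"]}

```bash
ls; mkdir -p pics
cat > h.py <<'E'
from rig import *
import numpy as np, cv2
def cam(n):
    f=grab_frame(n); f['f']=200/np.tan(np.radians(f['vertical_fov'])/2); f['R']=np.array(f['R']); f['t']=np.array(f['t']); f['img']=np.array(f['img']); return f
def ray(f,u,v):
    d=f['R'].T@np.array([(u-f['cx'])/f['f'],(v-f['cy'])/f['f'],1]); return -f['R'].T@f['t'],d
def onz(f,u,v,z):
    c,d=ray(f,u,v); return c+d*(z-c[2])/d[2]
def proj(f,X):
    p=f['R']@np.array(X)+f['t']; return p[:2]/p[2]*f['f']+[f['cx'],f['cy']]
def save(f,name,crop=None,s=1):
    im=f['img'][:,:,::-1]
    if crop: im=im[crop[1]:crop[3],crop[0]:crop[2]]
    if s!=1: im=cv2.resize(im,None,fx=s,fy=s)
    cv2.imwrite('pics/'+name,im)
E
python3 - <<'E'
from h import *
s=sense(); print(s)
for n in('top','side'):
    f=cam(n); save(f,n+'0.png'); print(n,f['f'],f['cx'],f['cy'],f['R'],f['t'],-f['R'].T@f['t'], [k for k in f])
E
```

```text
pics
{'clock': 0.0, 'qpos': array([ 1.30159130e+00,  3.53639803e-01,  1.63413712e+00,  2.38899479e-05,
        1.15520765e+00, -2.38871120e-03]), 'qvel': array([-0.00051058,  0.00020788, -0.00108091,  0.00042406,  0.00014477,
        0.00027044]), 'joint_efforts': array([-2.76808685e-03, -6.05244970e+01, -3.42059648e+01, -3.52195075e-04,
        9.36981523e-03,  2.06298927e-05]), 'eef_pos': array([164.65001297, 602.4362649 , 238.56561061]), 'tcp_rot': array([-3.14020078e+00, -2.51678069e-05,  2.87476666e+00]), 'contact_force': array([-0.23856742, -0.21071253,  0.76959081]), 'wrist_torque': array([-0.02304518,  0.01598598,  0.02937482]), 'grasp_force': 0.0, 'opening': 1.0006622467637698}
top 441.8901218246794 317.0909734660592 197.44775016110086 [[ 0.02171744 -0.99974837  0.00561776]
 [-0.99725022 -0.02206072 -0.07074834]
 [ 0.07085447 -0.00406584 -0.99747838]] [  32.01012515  561.59527262 1519.94276012] [ 451.66109259   50.57111493 1555.66214589] ['img', 'vertical_fov', 'cx', 'cy', 'R', 't', 'f']
side 367.207344889054 315.53758463600946 196.15597539276894 [[ 0.88949084 -0.45647994  0.02078736]
 [-0.23655826 -0.49892138 -0.83373715]
 [ 0.39095554  0.73668414 -0.5517701 ]] [-440.74780173  266.11726551  721.04818327] [ 173.0955879  -599.60569461  628.8866629 ] ['img', 'vertical_fov', 'cx', 'cy', 'R', 't', 'f']
```

View pics/top0.png

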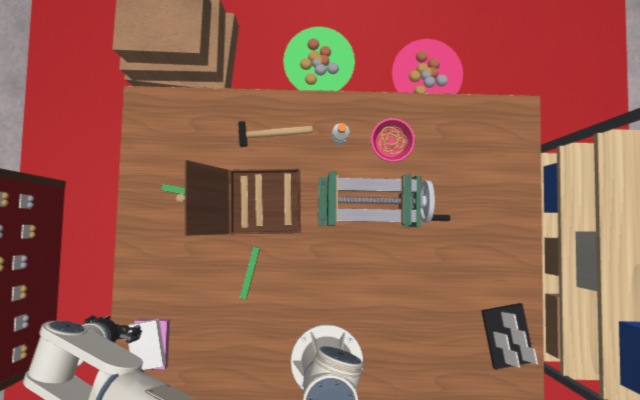

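View pics/side0.png

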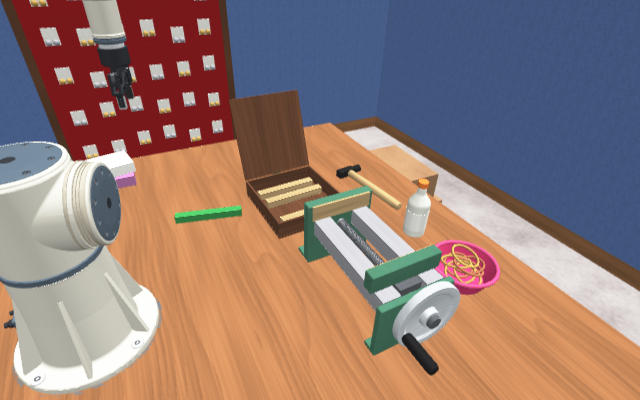

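Top view: three light strips in the box at columns 244, 259 and 288 (rows 175–227), fixed jaw near column 328, wheel at 432 and crank grip at (440,218). Green decoys are at (250,272) and (172,189). Next I'll zoom in.

Run:
```python
from h import *
f=cam('top'); save(f,'topc.png',(180,150,460,250),2.8)
g=cam('side'); save(g,'sidec.png',(230,90,480,380),2)
hsv=cv2.cvtColor(f['img'],cv2.COLOR_RGB2HSV)
im=f['img']
for (u,v) in [(244,200),(259,200),(288,200),(265,215),(210,200),(360,185),(328,200)]: print(u,v,im[v,u],hsv[v,u])
```

```text
244 200 [189 157 118] [ 16  96 189]
259 200 [187 156 117] [ 17  95 187]
288 200 [187 155 116] [ 16  97 187]
265 215 [93 63 49] [ 10 121  93]
210 200 [65 45 35] [ 10 118  65]
360 185 [162 160 168] [128  12 168]
328 200 [56 87 72] [75 91 87]
```

View pics/topc.png

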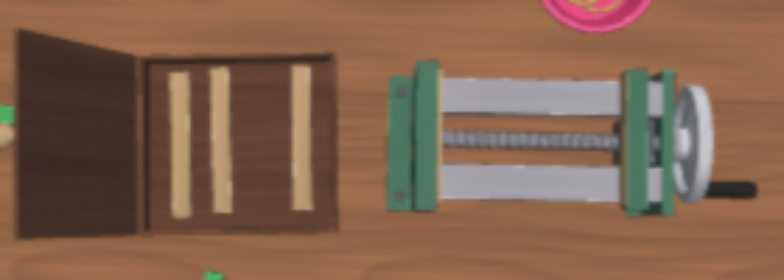

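View pics/sidec.png

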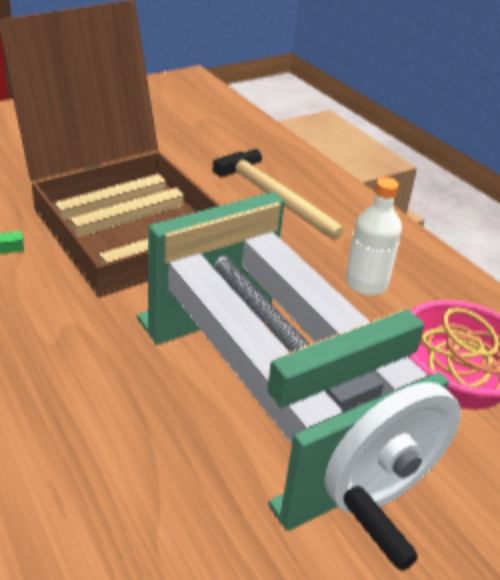

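Three strips, no fourth; the jaw is fully open, with a wood facing on the fixed jaw. Now the measurements.

```bash
cat >> h.py <<'E'
def quad(f,m,z,u0,v0,u1,v1,amin=60):
    mm=np.zeros_like(m); mm[v0:v1,u0:u1]=m[v0:v1,u0:u1]
    n,l,st,c=cv2.connectedComponentsWithStats(mm.astype(np.uint8))
    out=[]
    for i in range(1,n):
        if st[i,4]<amin: continue
        v,u=np.nonzero(l==i)
        P=np.array([onz(f,a,b,z)[:2] for a,b in zip(u,v)],np.float32)
        (cx,cy),(w,h),a=cv2.minAreaRect(P)
        mu=P.mean(0); e,V=np.linalg.eigh(np.cov(P.T)); d=V[:,1]; ang=np.degrees(np.arctan2(d[1],d[0]))
        if ang>90: ang-=180
        if ang<-90: ang+=180
        out.append((mu.round(1).tolist(),[round(cx,1),round(cy,1)],sorted([round(w),round(h)]),round(ang,1),st[i,4]))
    return out
def wood(im):
    h=cv2.cvtColor(im,cv2.COLOR_RGB2HSV); return (h[...,0]>12)&(h[...,0]<22)&(h[...,2]>150)&(h[...,1]<125)&(h[...,1]>60)
E
python3 - <<'E'
from h import *
f=cam('top')
print('strips',quad(f,wood(f['img']),28,234,160,300,240))
h=cv2.cvtColor(f['img'],cv2.COLOR_RGB2HSV)
rail=(h[...,1]<40)&(h[...,2]>120)
print('rails',quad(f,rail,125,330,170,404,230))
gr=(h[...,0]>65)&(h[...,0]<90)&(h[...,1]>60)
print('green fixed',quad(f,gr,165,328,160,345,240),'mov',quad(f,gr,166,395,160,412,240))
bl=(h[...,2]<60)
print('crank',quad(f,bl,60,428,205,460,225,20))
g=cam('side'); hg=cv2.cvtColor(g['img'],cv2.COLOR_RGB2HSV)
b=(hg[...,2]<60)&(hg[...,1]<120)
mm=np.zeros_like(b);mm[325:380,395:445]=b[325:380,395:445]
n,l,st,c=cv2.connectedComponentsWithStats(mm.astype(np.uint8));print(st,c)
for i in range(1,n):
  if st[i,4]>60:
    v,u=np.nonzero(l==i); print(cv2.minAreaRect(np.c_[u,v].astype(np.float32)))
mm=np.zeros_like(bl);mm[205:225,428:460]=bl[205:225,428:460]
v,u=np.nonzero(mm);print(u.min(),u.max(),v.min(),v.max(),cv2.minAreaRect(np.c_[u,v].astype(np.float32)))
E
```

```text
strips [([549.7999877929688, 247.3000030517578], [548.8, 247.7], [23, 177], np.float64(3.3), np.int32(338)), ([554.7000122070312, 148.0], [552.8, 148.5], [21, 174], np.float64(2.0), np.int32(341)), ([540.0999755859375, 297.1000061035156], [540.9, 296.9], [21, 177], np.float64(2.6), np.int32(343))]
rails [([600.5999755859375, -124.69999694824219], [600.6, -124.8], [39, 205], np.float64(89.9), np.int32(767)), ([550.9000244140625, -88.69999694824219], [551.2, -89.8], [13, 133], np.float64(89.8), np.int32(145)), ([500.29998779296875, -124.19999694824219], [500.0, -124.5], [39, 207], np.float64(90.0), np.int32(774))]
green fixed [([551.0999755859375, 0.20000000298023224], [550.1, -0.5], [22, 165], np.float64(-0.0), np.int32(384))] mov [([545.7999877929688, -240.89999389648438], [547.3, -238.9], [25, 161], np.float64(0.3), np.int32(331))]
crank [([500.20001220703125, -375.79998779296875], [499.1, -375.0], [17, 58], np.float64(-88.5), np.int32(82))]
[[     0      0    640    400 255452]
 [   402    334     36     41    548]] [[319.28506334 199.16937037]
 [419.69343066 353.62408759]]
((419.5976257324219, 353.1220397949219), (47.7891731262207, 12.025379180908203), 51.34019088745117)
432 449 215 220 ((440.5, 217.5), (5.0, 17.0), 90.0)
```

```bash
cat >> h.py <<'E'
import json
def plan(x,y,z,yaw=None,step=32,claw=None):
    s=sense(); p=np.array(s['eef_pos']); cy=s['tcp_rot'][2]
    d=np.array([x,y,z])-p; dyaw=0 if yaw is None else (yaw-cy+np.pi)%(2*np.pi)-np.pi
    n=max(1,int(np.ceil(max(np.linalg.norm(d)/step,abs(dyaw)/0.12))))
    rows=[]; w=cy
    for i in range(n):
        X=np.array([np.cos(w),np.sin(w),0]);Y=np.array([np.sin(w),-np.cos(w),0])
        e=d/n; r={"delta_pos":[round(float(X@e),1),round(float(Y@e),1),round(float(-e[2]),1)]}
        if dyaw: r["turn"]=round(-dyaw/n,3)
        if claw is not None:r["claw"]=claw
        rows.append(r); w+=dyaw/n
    print('at',p.round(1),round(cy,3),'t',round(s['clock'],2),'rpy',np.round(s['tcp_rot'],3))
    for k in range(0,n,8): print(json.dumps(rows[k:k+8]))
E
python3 -c "
from h import *
plan(552,148.3,239,np.pi+0.035,step=35,claw=42)"
```

```text
at [164.7 602.7 239. ] 2.875 t 0.3 rpy [-3.141 -0.     2.875]
[{"delta_pos": [-27.4, -18.7, 0.0], "turn": -0.017, "claw": 42}, {"delta_pos": [-27.1, -19.1, 0.0], "turn": -0.017, "claw": 42}, {"delta_pos": [-26.8, -19.6, 0.0], "turn": -0.017, "claw": 42}, {"delta_pos": [-26.4, -20.0, 0.0], "turn": -0.017, "claw": 42}, {"delta_pos": [-26.1, -20.5, 0.0], "turn": -0.017, "claw": 42}, {"delta_pos": [-25.8, -20.9, 0.0], "turn": -0.017, "claw": 42}, {"delta_pos": [-25.4, -21.3, 0.0], "turn": -0.017, "claw": 42}, {"delta_pos": [-25.0, -21.8, 0.0], "turn": -0.017, "claw": 42}]
[{"delta_pos": [-24.7, -22.2, 0.0], "turn": -0.017, "claw": 42}, {"delta_pos": [-24.3, -22.6, 0.0], "turn": -0.017, "claw": 42}, {"delta_pos": [-23.9, -23.0, 0.0], "turn": -0.017, "claw": 42}, {"delta_pos": [-23.5, -23.4, 0.0], "turn": -0.017, "claw": 42}, {"delta_pos": [-23.1, -23.8, 0.0], "turn": -0.017, "claw": 42}, {"delta_pos": [-22.7, -24.2, 0.0], "turn": -0.017, "claw": 42}, {"delta_pos": [-22.3, -24.5, 0.0], "turn": -0.017, "claw": 42}, {"delta_pos": [-21.9, -24.9, 0.0], "turn": -0.017, "claw": 42}]
[{"delta_pos": [-21.5, -25.3, 0.0], "turn": -0.017, "claw": 42}, {"delta_pos": [-21.1, -25.6, 0.0], "turn": -0.017, "claw": 42}]
```

```bash
python3 -c "
from h import *
plan(300,240,239,np.pi+0.035,step=40,claw=42)"
```

```text
at [164.7 602.7 239. ] 2.875 t 0.3 rpy [-3.141 -0.     2.875]
[{"delta_pos": [-22.6, -31.4, 0.0], "turn": -0.03, "claw": 42}, {"delta_pos": [-21.7, -32.1, 0.0], "turn": -0.03, "claw": 42}, {"delta_pos": [-20.7, -32.7, 0.0], "turn": -0.03, "claw": 42}, {"delta_pos": [-19.7, -33.3, 0.0], "turn": -0.03, "claw": 42}, {"delta_pos": [-18.7, -33.9, 0.0], "turn": -0.03, "claw": 42}, {"delta_pos": [-17.6, -34.5, 0.0], "turn": -0.03, "claw": 42}, {"delta_pos": [-16.6, -35.0, 0.0], "turn": -0.03, "claw": 42}, {"delta_pos": [-15.5, -35.5, 0.0], "turn": -0.03, "claw": 42}]
[{"delta_pos": [-14.4, -35.9, 0.0], "turn": -0.03, "claw": 42}, {"delta_pos": [-13.4, -36.3, 0.0], "turn": -0.03, "claw": 42}]
```

Emit:
{"name": "step_arm", "arguments": {"motion": [{"delta_pos": [-22.6,-31.4,0],"turn": -0.03,"claw": 42},{"delta_pos": [-21.7,-32.1,0],"turn": -0.03,"claw": 42},{"delta_pos": [-20.7,-32.7,0],"turn": -0.03,"claw": 42},{"delta_pos": [-19.7,-33.3,0],"turn": -0.03,"claw": 42},{"delta_pos": [-18.7,-33.9,0],"turn": -0.03,"claw": 42},{"delta_pos": [-17.6,-34.5,0],"turn": -0.03,"claw": 42},{"delta_pos": [-16.6,-35,0],"turn": -0.03,"claw": 42},{"delta_pos": [-15.5,-35.5,0],"turn": -0.03,"claw": 42}], "force": 50}}

```text
clock: 0.97
eef_pos: [273.1, 310.9, 239.4]
tcp_rot: [3.141, 0.0, 3.117]
contact_force: [1.0, -0.1, 0.3]
opening: 0.494
grasp_force: 0.0
```

Emit:
{"name": "step_arm", "arguments": {"motion": [{"delta_pos": [-35,-20,0],"turn": -0.03,"claw": 42},{"delta_pos": [-35,-20,0],"turn": -0.03,"claw": 42},{"delta_pos": [-35,-20,0],"claw": 42},{"delta_pos": [-35,-20,0],"claw": 42},{"delta_pos": [-35,-20,0],"claw": 42},{"delta_pos": [-35,-20,0],"claw": 42},{"delta_pos": [-35,-20,0],"claw": 42},{"delta_pos": [0,0,0],"claw": 42}]}}

```text
schema error: expected keys claw, delta_pos, turn
```

```bash
python3 -c "
from h import *
plan(552,148.3,130,np.pi+0.035,step=35,claw=42);f=cam('top');save(f,'t1.png',(180,150,460,250),2.8)
print('strips',quad(f,wood(f['img']),28,234,160,300,240))"
```

```text
at [273.1 310.9 239.4] 3.117 t 0.97 rpy [3.141 0.    3.117]
[{"delta_pos": [-28.3, -15.6, 10.9], "turn": -0.006, "claw": 42}, {"delta_pos": [-28.2, -15.7, 10.9], "turn": -0.006, "claw": 42}, {"delta_pos": [-28.1, -15.9, 10.9], "turn": -0.006, "claw": 42}, {"delta_pos": [-28.0, -16.1, 10.9], "turn": -0.006, "claw": 42}, {"delta_pos": [-27.9, -16.2, 10.9], "turn": -0.006, "claw": 42}, {"delta_pos": [-27.8, -16.4, 10.9], "turn": -0.006, "claw": 42}, {"delta_pos": [-27.7, -16.6, 10.9], "turn": -0.006, "claw": 42}, {"delta_pos": [-27.6, -16.7, 10.9], "turn": -0.006, "claw": 42}]
[{"delta_pos": [-27.5, -16.9, 10.9], "turn": -0.006, "claw": 42}, {"delta_pos": [-27.4, -17.1, 10.9], "turn": -0.006, "claw": 42}]
strips [([549.7999877929688, 247.1999969482422], [548.7, 247.7], [23, 177], np.float64(3.5), np.int32(332)), ([554.0999755859375, 147.89999389648438], [552.8, 148.5], [21, 174], np.float64(1.9), np.int32(337)), ([542.4000244140625, 297.0], [540.9, 296.9], [21, 177], np.float64(2.7), np.int32(324))]
```

Emit:
{"name": "step_arm", "arguments": {"motion": [{"delta_pos": [-35,-20,10],"turn": -0.03,"claw": 42},{"delta_pos": [-35,-20,10],"turn": -0.03,"claw": 42},{"delta_pos": [-35,-20,15],"turn": 0,"claw": 42},{"delta_pos": [-35,-20,15],"turn": 0,"claw": 42},{"delta_pos": [-35,-20,15],"turn": 0,"claw": 42},{"delta_pos": [-35,-20,15],"turn": 0,"claw": 42},{"delta_pos": [-35,-20,15],"turn": 0,"claw": 42},{"delta_pos": [-30,-20,15],"turn": 0,"claw": 42}]}}

```text
clock: 1.68
eef_pos: [548.0, 160.5, 131.0]
tcp_rot: [3.141, 0.001, -3.109]
contact_force: [0.2, 0.6, 0.3]
opening: 0.493
grasp_force: 0.0
```

```bash
python3 -c "
from h import *
plan(552,148.3,16,np.pi+0.035,step=30,claw=42);f=cam('top');save(f,'t1.png',(180,150,460,250),2.8)
"
```

```text
at [548.  160.5 131. ] -3.109 t 1.68 rpy [ 3.141e+00  1.000e-03 -3.109e+00]
[{"delta_pos": [-0.9, -3.1, 28.7], "turn": -0.001, "claw": 42}, {"delta_pos": [-0.9, -3.1, 28.7], "turn": -0.001, "claw": 42}, {"delta_pos": [-0.9, -3.1, 28.7], "turn": -0.001, "claw": 42}, {"delta_pos": [-0.9, -3.1, 28.7], "turn": -0.001, "claw": 42}]
```

View pics/t1.png

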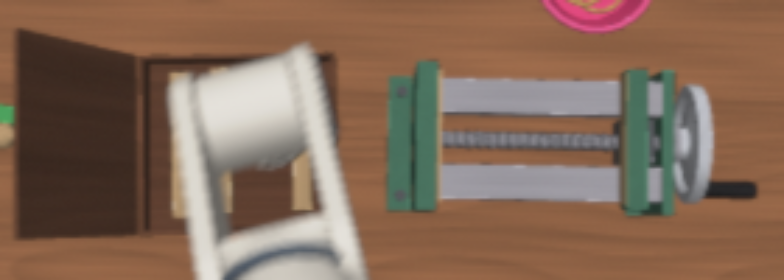

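The arm hides the middle of the box, but the strip ends at crop (300,190) agree with the earlier fit. Going down now.

Emit:
{"name": "step_arm", "arguments": {"motion": [{"delta_pos": [-4,-12,15],"turn": 0,"claw": 42},{"delta_pos": [0,0,30],"turn": 0,"claw": 42},{"delta_pos": [0,0,30],"turn": 0,"claw": 42},{"delta_pos": [0,0,25],"turn": 0,"claw": 42},{"delta_pos": [0,0,15],"turn": 0,"claw": 42},{"delta_pos": [0,0,0],"turn": 0,"claw": 10},{"delta_pos": [0,0,0],"turn": 0,"claw": 10},{"delta_pos": [0,0,0],"turn": 0,"claw": 10}]}}

```text
clock: 2.4
eef_pos: [550.2, 149.9, 16.6]
tcp_rot: [3.142, 0.0, -3.108]
contact_force: [-0.6, -0.1, -0.5]
opening: 0.245
grasp_force: 49.2
```

Emit:
{"name": "step_arm", "arguments": {"motion": [{"delta_pos": [0,0,0],"turn": 0,"claw": 10},{"delta_pos": [0,0,0],"turn": 0,"claw": 10},{"delta_pos": [0,0,-10],"turn": 0,"claw": 10}]}}

```text
clock: 2.65
eef_pos: [548.8, 149.5, 25.5]
tcp_rot: [-3.141, -0.003, -3.108]
contact_force: [-1.6, -1.3, -1.6]
opening: 0.251
grasp_force: 49.2
```

Emit:
{"name": "step_arm", "arguments": {"motion": [{"delta_pos": [0,0,-35],"turn": 0,"claw": 10},{"delta_pos": [0,0,-38],"turn": 0,"claw": 10},{"delta_pos": [0,0,-38],"turn": 0,"claw": 10},{"delta_pos": [0,-15,-38],"turn": 0,"claw": 10},{"delta_pos": [0,-25,-30],"turn": 0.033,"claw": 10},{"delta_pos": [0,-35,-10],"turn": 0,"claw": 10},{"delta_pos": [0,-35,0],"turn": 0,"claw": 10},{"delta_pos": [0,-35,0],"turn": 0,"claw": 10}]}}

```text
clock: 3.32
eef_pos: [551.8, 3.6, 218.0]
tcp_rot: [-3.142, 0.003, -3.14]
contact_force: [0.7, -0.0, -1.4]
opening: 0.244
grasp_force: 49.2
```

Emit:
{"name": "step_arm", "arguments": {"motion": [{"delta_pos": [0,-25,0],"turn": 0,"claw": 10},{"delta_pos": [0,-20,0],"turn": 0,"claw": 10},{"delta_pos": [0,-10,10],"turn": 0,"claw": 10},{"delta_pos": [0,0,15],"turn": 0,"claw": 10},{"delta_pos": [0,0,0],"turn": 0,"claw": 10}]}}

```text
clock: 3.73
eef_pos: [549.7, -50.4, 188.3]
tcp_rot: [3.141, -0.004, 3.14]
contact_force: [-0.5, 0.1, -1.3]
opening: 0.245
grasp_force: 49.2
```

```bash
python3 -c "
from h import *
plan(547.5,-50,136,np.pi,step=20);g=cam('side');save(g,'s1.png',(230,90,480,380),2)
"
```

```text
at [549.7 -50.4 188.3] 3.14 t 3.73 rpy [ 3.141 -0.004  3.14 ]
[{"delta_pos": [0.7, 0.1, 17.4], "turn": -0.0}, {"delta_pos": [0.7, 0.1, 17.4], "turn": -0.0}, {"delta_pos": [0.7, 0.1, 17.4], "turn": -0.0}]
```

View pics/s1.png

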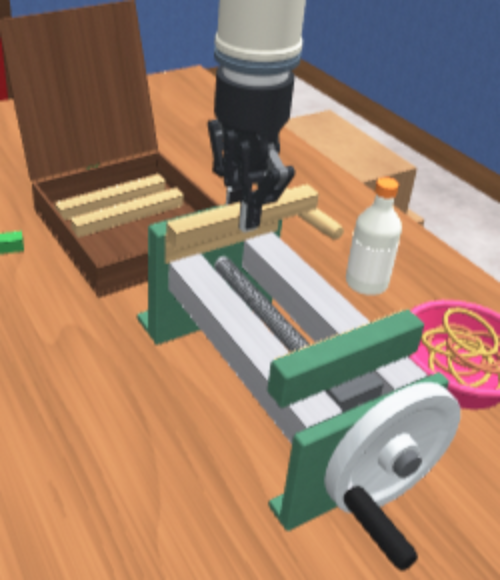

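Strip held square over the rails just inside the fixed jaw. Lowering.

Emit:
{"name": "step_arm", "arguments": {"motion": [{"delta_pos": [2,0,20],"turn": 0,"claw": 10},{"delta_pos": [0,0,20],"turn": 0,"claw": 10},{"delta_pos": [0,0,9],"turn": 0,"claw": 10},{"delta_pos": [0,0,2],"turn": 0,"claw": 10},{"delta_pos": [0,0,1],"turn": 0,"claw": 10},{"delta_pos": [0,0,0],"turn": 0,"claw": 10}]}}

```text
clock: 4.28
eef_pos: [550.1, -49.9, 139.4]
tcp_rot: [-3.142, 0.001, -3.141]
contact_force: [-0.1, -0.3, -0.2]
opening: 0.244
grasp_force: 49.2
```

Emit:
{"name": "step_arm", "arguments": {"motion": [{"delta_pos": [0,0,1.5],"turn": 0,"claw": 10},{"delta_pos": [0,0,0],"turn": 0,"claw": 10}]}}

```text
clock: 4.45
eef_pos: [550.0, -50.2, 137.8]
tcp_rot: [-3.141, 0.001, -3.141]
contact_force: [0.1, 0.1, -0.5]
opening: 0.246
grasp_force: 49.2
```

Emit:
{"name": "step_arm", "arguments": {"motion": [{"delta_pos": [0,0,1],"turn": 0,"claw": 10},{"delta_pos": [0,0,1],"turn": 0,"claw": 10},{"delta_pos": [0,0,0],"turn": 0,"claw": 10}]}}

```text
clock: 4.7
eef_pos: [549.7, -50.3, 135.3]
tcp_rot: [-3.142, 0.001, -3.141]
contact_force: [0.5, -0.2, -1.3]
opening: 0.246
grasp_force: 49.4
```

Emit:
{"name": "step_arm", "arguments": {"motion": [{"delta_pos": [0,0,0],"turn": 0,"claw": 36},{"delta_pos": [0,0,0],"turn": 0,"claw": 36},{"delta_pos": [0,0,0],"turn": 0,"claw": 36},{"delta_pos": [0,0,-20],"turn": 0,"claw": 36},{"delta_pos": [0,0,-38],"turn": 0,"claw": 42},{"delta_pos": [0,25,-20],"turn": 0,"claw": 42},{"delta_pos": [0,38,0],"turn": 0,"claw": 42},{"delta_pos": [0,38,0],"turn": -0.05,"claw": 42}]}}

```text
clock: 5.37
eef_pos: [550.5, 51.3, 215.1]
tcp_rot: [3.142, 0.004, -3.095]
contact_force: [0.9, -0.4, -1.2]
opening: 0.489
grasp_force: 0.0
```

Emit:
{"name": "step_arm", "arguments": {"motion": [{"delta_pos": [0,38,0],"turn": 0,"claw": 42},{"delta_pos": [0,38,0],"turn": 0,"claw": 42},{"delta_pos": [0,38,10],"turn": 0,"claw": 42},{"delta_pos": [0,38,20],"turn": 0,"claw": 42},{"delta_pos": [0,30,25],"turn": 0,"claw": 42},{"delta_pos": [0,10,25],"turn": 0,"claw": 42},{"delta_pos": [0,0,0],"turn": 0,"claw": 42}]}}

```text
clock: 5.95
eef_pos: [536.9, 242.9, 129.4]
tcp_rot: [-3.14, -0.006, -3.088]
contact_force: [-1.2, -1.1, -0.5]
opening: 0.49
grasp_force: 0.0
```

```bash
python3 -c "
from h import *
plan(548.7,247.5,16,np.pi+0.05,step=30,claw=42);f=cam('top');print('strips',quad(f,wood(f['img']),28,234,160,300,240));print(quad(f,wood(f['img']),147,334,160,400,240));g=cam('side');save(g,'s2.png',(230,90,480,380),2)
"
```

```text
at [536.9 242.9 129.4] -3.088 t 5.95 rpy [-3.14  -0.006 -3.088]
[{"delta_pos": [-3.0, 1.0, 28.3], "turn": 0.001, "claw": 42}, {"delta_pos": [-3.0, 1.0, 28.3], "turn": 0.001, "claw": 42}, {"delta_pos": [-3.0, 1.0, 28.3], "turn": 0.001, "claw": 42}, {"delta_pos": [-3.0, 1.0, 28.3], "turn": 0.001, "claw": 42}]
strips [([486.8999938964844, 244.60000610351562], [488.5, 243.9], [20, 55], np.float64(9.4), np.int32(83)), ([480.29998779296875, 294.8999938964844], [481.9, 293.2], [17, 59], np.float64(4.3), np.int32(83))]
[([555.5999755859375, -50.5], [555.6, -50.3], [24, 180], np.float64(-0.3), np.int32(395))]
```

View pics/s2.png

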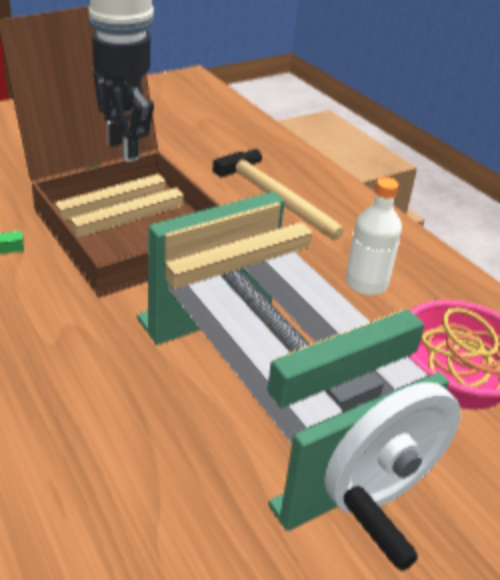

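Strip 1 lies square on the rails at (555.6, −50.5), and two are still in the box. Picking strip 2.

Emit:
{"name": "step_arm", "arguments": {"motion": [{"delta_pos": [-12,4,15],"turn": 0,"claw": 42},{"delta_pos": [0,0,28],"turn": 0,"claw": 42},{"delta_pos": [0,0,28],"turn": 0,"claw": 42},{"delta_pos": [0,0,25],"turn": 0,"claw": 42},{"delta_pos": [0,0,17],"turn": 0,"claw": 42},{"delta_pos": [0,0,0],"turn": 0,"claw": 42}]}}

```text
clock: 6.55
eef_pos: [550.9, 244.0, 19.2]
tcp_rot: [-3.14, -0.003, -3.093]
contact_force: [-1.3, -0.2, 0.9]
opening: 0.49
grasp_force: 0.0
```

Emit:
{"name": "step_arm", "arguments": {"motion": [{"delta_pos": [0,0,0],"turn": 0,"claw": 10},{"delta_pos": [0,0,0],"turn": 0,"claw": 10},{"delta_pos": [0,0,0],"turn": 0,"claw": 10},{"delta_pos": [0,0,0],"turn": 0,"claw": 10}]}}

```text
clock: 6.88
eef_pos: [553.2, 246.2, 22.9]
tcp_rot: [3.141, 0.003, -3.092]
contact_force: [0.3, -1.6, 8.6]
opening: 0.243
grasp_force: 50.4
```

Emit:
{"name": "step_arm", "arguments": {"motion": [{"delta_pos": [0,0,-5],"turn": 0,"claw": 10},{"delta_pos": [0,0,-30],"turn": 0,"claw": 10},{"delta_pos": [0,0,-38],"turn": 0,"claw": 10},{"delta_pos": [0,0,-38],"turn": 0,"claw": 10},{"delta_pos": [0,-10,-38],"turn": 0,"claw": 10},{"delta_pos": [0,-25,-38],"turn": 0.05,"claw": 10},{"delta_pos": [0,-38,-15],"turn": 0,"claw": 10},{"delta_pos": [0,-38,0],"turn": 0,"claw": 10}]}}

```text
clock: 7.55
eef_pos: [555.5, 137.4, 225.2]
tcp_rot: [3.139, 0.008, -3.139]
contact_force: [1.4, -0.7, -1.2]
opening: 0.242
grasp_force: 49.3
```

Emit:
{"name": "step_arm", "arguments": {"motion": [{"delta_pos": [0,-38,0],"turn": 0,"claw": 10},{"delta_pos": [0,-38,0],"turn": 0,"claw": 10},{"delta_pos": [0,-38,0],"turn": 0,"claw": 10},{"delta_pos": [0,-38,0],"turn": 0,"claw": 10},{"delta_pos": [0,-38,0],"turn": 0,"claw": 10},{"delta_pos": [0,-30,0],"turn": 0,"claw": 10},{"delta_pos": [0,-12,0],"turn": 0,"claw": 10},{"delta_pos": [0,0,0],"turn": 0,"claw": 10}]}}

```text
clock: 8.22
eef_pos: [553.3, -97.2, 220.3]
tcp_rot: [-3.141, 0.001, 3.139]
contact_force: [0.2, -0.2, -1.3]
opening: 0.24
grasp_force: 49.3
```

```bash
python3 -c "
from h import *
plan(548.5,-98,140,np.pi,step=25);f=cam('top');print('strips',quad(f,wood(f['img']),28,234,160,300,240));print(quad(f,wood(f['img']),147,334,160,400,240));g=cam('side');save(g,'s3.png',(230,90,480,380),2)
"
```

```text
at [553.3 -97.2 220.3] 3.139 t 8.22 rpy [-3.141e+00  1.000e-03  3.139e+00]
[{"delta_pos": [1.2, -0.2, 20.1], "turn": -0.001}, {"delta_pos": [1.2, -0.2, 20.1], "turn": -0.001}, {"delta_pos": [1.2, -0.2, 20.1], "turn": -0.001}, {"delta_pos": [1.2, -0.2, 20.1], "turn": -0.001}]
strips [([544.7000122070312, 297.20001220703125], [540.9, 296.9], [21, 177], np.float64(2.7), np.int32(293))]
[([614.7000122070312, -50.20000076293945], [613.2, -51.4], [22, 65], np.float64(-4.4), np.int32(140)), ([514.2999877929688, -46.70000076293945], [508.5, -44.0], [19, 86], np.float64(-3.6), np.int32(123)), ([494.0, -106.19999694824219], [495.8, -107.6], [22, 70], np.float64(2.2), np.int32(159))]
```

View pics/s3.png

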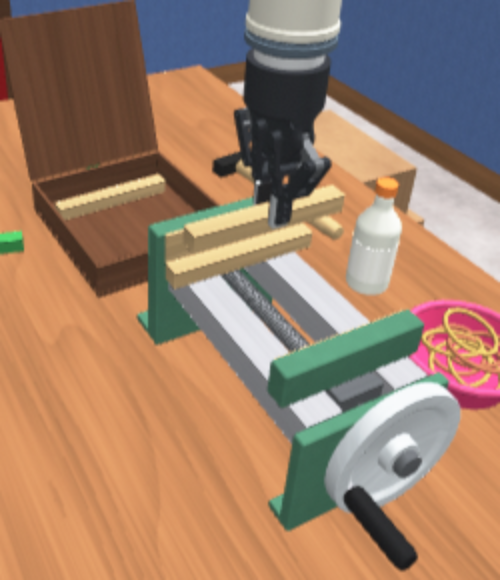

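Strip 2 is held level above the rails and strip 3 is unchanged. Lowering.

Emit:
{"name": "step_arm", "arguments": {"motion": [{"delta_pos": [0,-1,25],"turn": 0,"claw": 10},{"delta_pos": [0,0,25],"turn": 0,"claw": 10},{"delta_pos": [0,0,20],"turn": 0,"claw": 10},{"delta_pos": [0,0,9],"turn": 0,"claw": 10},{"delta_pos": [0,0,1],"turn": 0,"claw": 10},{"delta_pos": [0,0,1],"turn": 0,"claw": 10},{"delta_pos": [0,0,0],"turn": 0,"claw": 10}]}}

```text
clock: 8.9
eef_pos: [553.5, -94.1, 139.5]
tcp_rot: [3.141, -0.0, -3.14]
contact_force: [-3.2, 1.2, 5.9]
opening: 0.242
grasp_force: 54.2
```

Emit:
{"name": "step_arm", "arguments": {"motion": [{"delta_pos": [0,0,1],"turn": 0,"claw": 10},{"delta_pos": [0,0,1],"turn": 0,"claw": 10},{"delta_pos": [0,0,0],"turn": 0,"claw": 10}]}}

```text
clock: 9.15
eef_pos: [553.5, -94.2, 139.4]
tcp_rot: [3.141, 0.0, -3.14]
contact_force: [-10.3, 2.7, 25.8]
opening: 0.243
grasp_force: 56.9
```

Emit:
{"name": "step_arm", "arguments": {"motion": [{"delta_pos": [0,0,-2],"turn": 0,"claw": 10},{"delta_pos": [0,0,0],"turn": 0,"claw": 36},{"delta_pos": [0,0,0],"turn": 0,"claw": 36},{"delta_pos": [0,0,0],"turn": 0,"claw": 36},{"delta_pos": [0,0,-20],"turn": 0,"claw": 36},{"delta_pos": [0,0,-35],"turn": 0,"claw": 42},{"delta_pos": [0,20,-25],"turn": 0,"claw": 42},{"delta_pos": [0,38,0],"turn": 0,"claw": 42}]}}

```text
clock: 9.82
eef_pos: [556.4, -39.6, 223.5]
tcp_rot: [-3.14, 0.008, 3.139]
contact_force: [1.2, 0.6, -0.3]
opening: 0.488
grasp_force: 0.0
```

Emit:
{"name": "step_arm", "arguments": {"motion": [{"delta_pos": [0,38,0],"turn": 0,"claw": 42},{"delta_pos": [0,38,0],"turn": 0,"claw": 42},{"delta_pos": [0,38,0],"turn": 0,"claw": 42},{"delta_pos": [0,38,0],"turn": -0.045,"claw": 42},{"delta_pos": [0,38,0],"turn": 0,"claw": 42},{"delta_pos": [0,38,0],"turn": 0,"claw": 42},{"delta_pos": [0,38,20],"turn": 0,"claw": 42},{"delta_pos": [0,38,30],"turn": 0,"claw": 42}]}}

```text
clock: 10.48
eef_pos: [547.8, 263.0, 174.8]
tcp_rot: [3.139, 0.004, -3.096]
contact_force: [0.4, 0.2, -0.4]
opening: 0.492
grasp_force: 0.0
```

```bash
python3 -c "
from h import *
plan(541,297,120,np.pi+0.045,step=30,claw=42);f=cam('top');h=cv2.cvtColor(f['img'],cv2.COLOR_RGB2HSV)
print(quad(f,wood(f['img']),28,200,160,300,240));print(quad(f,wood(f['img']),147,334,160,400,240))
dk=(h[...,2]<80)&(h[...,0]<20)
print('lid top edge px',[ (v,np.nonzero(dk[v,150:232])[0][:1]+150) for v in (170,190,210,230)])
print('box', onz(f,232,200,50),onz(f,300,200,50), [onz(f,186,200,z) for z in (280,290)])"
```

```text
at [547.8 263.  174.8] -3.096 t 10.48 rpy [ 3.139  0.004 -3.096]
[{"delta_pos": [1.7, 11.4, 18.3], "turn": 0.0, "claw": 42}, {"delta_pos": [1.7, 11.4, 18.3], "turn": 0.0, "claw": 42}, {"delta_pos": [1.7, 11.4, 18.3], "turn": 0.0, "claw": 42}]
[([487.70001220703125, 295.1000061035156], [487.1, 293.4], [17, 69], np.float64(2.2), np.int32(103))]
[([555.2999877929688, -50.599998474121094], [555.6, -50.3], [24, 180], np.float64(-0.3), np.int32(388)), ([550.2999877929688, -95.0], [550.3, -95.7], [26, 180], np.float64(0.2), np.int32(392))]
lid top edge px [(170, array([187])), (190, array([187])), (210, array([186])), (230, array([187]))]
box [543.46964522 334.40961692  50.        ] [548.59060693 102.57587425  50.        ] [array([526.51452483, 423.73079516, 280.        ]), array([525.92774382, 420.80557173, 290.        ])]
```

Strip 2 is at (550, −95). The third strip lies close to the hinge wall, so I'll use a narrower opening.

Emit:
{"name": "step_arm", "arguments": {"motion": [{"delta_pos": [5,18,20],"turn": 0,"claw": 33},{"delta_pos": [2,15,30],"turn": 0,"claw": 33},{"delta_pos": [0,0,25],"turn": 0,"claw": 33},{"delta_pos": [0,0,20],"turn": 0,"claw": 33},{"delta_pos": [0,0,0],"turn": 0,"claw": 33},{"delta_pos": [0,0,0],"turn": 0,"claw": 33}]}}

```text
clock: 11.03
eef_pos: [537.4, 292.0, 77.3]
tcp_rot: [-3.14, -0.003, -3.096]
contact_force: [0.6, -0.8, 0.7]
opening: 0.384
grasp_force: 0.0
```

Emit:
{"name": "step_arm", "arguments": {"motion": [{"delta_pos": [-3.5,4.5,10],"turn": 0,"claw": 33},{"delta_pos": [0,0,15],"turn": 0,"claw": 33},{"delta_pos": [0,0,10],"turn": 0,"claw": 33},{"delta_pos": [0,0,0],"turn": 0,"claw": 33}]}}

```text
clock: 11.37
eef_pos: [541.1, 296.6, 42.1]
tcp_rot: [-3.141, -0.001, -3.097]
contact_force: [-0.6, -0.7, -0.8]
opening: 0.383
grasp_force: 0.0
```

Emit:
{"name": "step_arm", "arguments": {"motion": [{"delta_pos": [0,0,10],"turn": 0,"claw": 33},{"delta_pos": [0,0,8],"turn": 0,"claw": 33},{"delta_pos": [0,0,5],"turn": 0,"claw": 33},{"delta_pos": [0,0,0],"turn": 0,"claw": 33}]}}

```text
clock: 11.7
eef_pos: [540.9, 296.5, 19.2]
tcp_rot: [-3.141, -0.001, -3.096]
contact_force: [-0.8, 0.7, -0.2]
opening: 0.385
grasp_force: 0.0
```

Emit:
{"name": "step_arm", "arguments": {"motion": [{"delta_pos": [0,0,1],"turn": 0,"claw": 10},{"delta_pos": [0,0,0],"turn": 0,"claw": 10},{"delta_pos": [0,0,0],"turn": 0,"claw": 10},{"delta_pos": [0,0,0],"turn": 0,"claw": 10}]}}

```text
clock: 12.03
eef_pos: [541.7, 297.0, 19.6]
tcp_rot: [3.141, 0.0, -3.096]
contact_force: [0.5, -0.4, -1.6]
opening: 0.242
grasp_force: 49.8
```

Emit:
{"name": "step_arm", "arguments": {"motion": [{"delta_pos": [0,0,-10],"turn": 0,"claw": 10},{"delta_pos": [0,0,-25],"turn": 0,"claw": 10},{"delta_pos": [0,-10,-35],"turn": 0,"claw": 10},{"delta_pos": [0,-10,-35],"turn": 0,"claw": 10},{"delta_pos": [0,-20,-38],"turn": 0,"claw": 10},{"delta_pos": [0,-30,-35],"turn": 0.045,"claw": 10},{"delta_pos": [0,-38,-25],"turn": 0,"claw": 10},{"delta_pos": [0,-38,0],"turn": 0,"claw": 10}]}}

```text
clock: 12.7
eef_pos: [547.2, 157.9, 222.1]
tcp_rot: [3.139, 0.009, -3.14]
contact_force: [2.1, 0.1, -0.3]
opening: 0.242
grasp_force: 49.9
```

Emit:
{"name": "step_arm", "arguments": {"motion": [{"delta_pos": [0,-38,0],"turn": 0,"claw": 10},{"delta_pos": [0,-38,0],"turn": 0,"claw": 10},{"delta_pos": [0,-38,0],"turn": 0,"claw": 10},{"delta_pos": [0,-38,0],"turn": 0,"claw": 10},{"delta_pos": [0,-38,0],"turn": 0,"claw": 10},{"delta_pos": [0,-38,0],"turn": 0,"claw": 10},{"delta_pos": [0,-38,0],"turn": 0,"claw": 10},{"delta_pos": [0,-20,0],"turn": 0,"claw": 10}]}}

```text
clock: 13.37
eef_pos: [544.3, -132.0, 216.7]
tcp_rot: [-3.14, 0.001, 3.14]
contact_force: [0.2, -0.0, -0.5]
opening: 0.242
grasp_force: 49.9
```

```bash
python3 -c "
from h import *
plan(550,-142,142,np.pi,step=30,claw=42);f=cam('top')
print(quad(f,wood(f['img']),28,200,160,300,240));print(quad(f,wood(f['img']),147,334,160,400,240))"
```

```text
at [ 544.3 -132.   216.7] 3.14 t 13.37 rpy [-3.14e+00  1.00e-03  3.14e+00]
[{"delta_pos": [-1.9, -3.3, 24.9], "turn": -0.0, "claw": 42}, {"delta_pos": [-1.9, -3.3, 24.9], "turn": -0.0, "claw": 42}, {"delta_pos": [-1.9, -3.3, 24.9], "turn": -0.0, "claw": 42}]
[]
[([555.9000244140625, -50.400001525878906], [555.6, -50.3], [24, 180], np.float64(-0.2), np.int32(399)), ([608.4000244140625, -94.0999984741211], [606.1, -94.8], [26, 68], np.float64(-2.0), np.int32(142)), ([514.4000244140625, -88.69999694824219], [506.6, -89.9], [13, 61], np.float64(-3.2), np.int32(61)), ([481.3999938964844, -143.0], [485.4, -142.8], [22, 61], np.float64(-1.8), np.int32(115))]
```

Emit:
{"name": "step_arm", "arguments": {"motion": [{"delta_pos": [-6,-8,20],"turn": 0,"claw": 10},{"delta_pos": [0,0,28],"turn": 0,"claw": 10},{"delta_pos": [0,0,20],"turn": 0,"claw": 10},{"delta_pos": [0,0,6],"turn": 0,"claw": 10},{"delta_pos": [0,0,1],"turn": 0,"claw": 10},{"delta_pos": [0,0,1],"turn": 0,"claw": 10},{"delta_pos": [0,0,1],"turn": 0,"claw": 10}]}}

```text
clock: 14.0
eef_pos: [551.6, -136.4, 140.2]
tcp_rot: [-3.141, 0.002, -3.141]
contact_force: [0.4, -0.5, -0.1]
opening: 0.242
grasp_force: 49.9
```

Emit:
{"name": "step_arm", "arguments": {"motion": [{"delta_pos": [0,0,0],"turn": 0,"claw": 10},{"delta_pos": [0,0,0],"turn": 0,"claw": 10}]}}

```text
clock: 14.17
eef_pos: [551.3, -136.4, 139.8]
tcp_rot: [-3.141, 0.002, -3.141]
contact_force: [-0.5, 0.1, -0.4]
opening: 0.247
grasp_force: 49.9
```

Emit:
{"name": "step_arm", "arguments": {"motion": [{"delta_pos": [0,-6,0],"turn": 0,"claw": 10},{"delta_pos": [0,0,1],"turn": 0,"claw": 10},{"delta_pos": [0,0,1],"turn": 0,"claw": 10},{"delta_pos": [0,0,0],"turn": 0,"claw": 10}]}}

```text
clock: 14.5
eef_pos: [551.1, -143.1, 138.3]
tcp_rot: [-3.141, 0.001, -3.141]
contact_force: [-4.7, -1.6, 12.7]
opening: 0.243
grasp_force: 51.7
```

Emit:
{"name": "step_arm", "arguments": {"motion": [{"delta_pos": [0,0,-1.5],"turn": 0,"claw": 34},{"delta_pos": [0,0,0],"turn": 0,"claw": 34},{"delta_pos": [0,0,0],"turn": 0,"claw": 34},{"delta_pos": [0,0,-20],"turn": 0,"claw": 34},{"delta_pos": [0,0,-35],"turn": 0,"claw": 50},{"delta_pos": [20,-20,-35],"turn": 0.12,"claw": 50},{"delta_pos": [25,-20,-30],"turn": 0.12,"claw": 50},{"delta_pos": [25,-20,0],"turn": 0.12,"claw": 50}]}}

```text
clock: 15.17
eef_pos: [479.8, -192.1, 259.4]
tcp_rot: [-3.141, 0.009, 2.777]
contact_force: [0.5, -2.2, 0.1]
opening: 0.584
grasp_force: 0.0
```

Run:
```python
from h import *
plan(500,-395,200,np.pi/2,step=30,claw=50)
f=cam('top'); print(quad(f,wood(f['img']),147,334,160,400,240))
g=cam('side')
hf=cv2.cvtColor(f['img'],cv2.COLOR_RGB2HSV);hg=cv2.cvtColor(g['img'],cv2.COLOR_RGB2HSV)
def comp(m,u0,v0,u1,v1):
    mm=np.zeros_like(m);mm[v0:v1,u0:u1]=m[v0:v1,u0:u1];v,u=np.nonzero(mm);return np.c_[u,v].astype(float)
a=comp(hf[...,2]<60,428,205,460,225); b=comp((hg[...,2]<60)&(hg[...,1]<120),395,325,445,380)
# fit grip axis line (x,z fixed; along y): side ray-plane & top ray-plane
def axisplane(f,P):
    mu=P.mean(0);_,_,V=np.linalg.svd(P-mu); d=V[0]
    return mu,d
from scipy.optimize import least_squares
def res(q):
    x,z,y0,y1=q;r=[]
    for fr,P in((f,a),(g,b)):
        p0,p1=proj(fr,[x,y0,z]),proj(fr,[x,y1,z]); t=p1-p0;L=np.linalg.norm(t);t/=L;n=np.array([-t[1],t[0]])
        r.append((P.mean(0)-p0)@n)
        s=(P-p0)@t
    s=(b-proj(g,[x,y0,z]))@((lambda w:w/np.linalg.norm(w))(proj(g,[x,y1,z])-proj(g,[x,y0,z])))
    p1=proj(g,[x,y1,z]);p0=proj(g,[x,y0,z]);r+= [s.min()/3,(s.max()-np.linalg.norm(p1-p0))/3]
    return r
q=least_squares(res,[500,75,-345,-404]).x;print('x,z,y0,y1',q.round(1),res(q))
print('radius',np.hypot(q[0]-550,q[1]-100),'top end',onz(f,a[:,0].max()+.5,a[:,1].mean(),q[1]))
# wheel ellipse center in side
wh=(hg[...,1]<40)&(hg[...,2]>130);P=comp(wh,385,278,462,350);
save(g,'s4.png',(380,260,480,380),5)
```

```text
at [ 479.8 -192.1  259.4] 2.777 t 15.17 rpy [-3.141  0.009  2.777]
[{"delta_pos": [-8.3, -16.6, 5.4], "turn": 0.11, "claw": 50}, {"delta_pos": [-10.1, -15.6, 5.4], "turn": 0.11, "claw": 50}, {"delta_pos": [-11.7, -14.4, 5.4], "turn": 0.11, "claw": 50}, {"delta_pos": [-13.2, -13.0, 5.4], "turn": 0.11, "claw": 50}, {"delta_pos": [-14.5, -11.5, 5.4], "turn": 0.11, "claw": 50}, {"delta_pos": [-15.7, -9.8, 5.4], "turn": 0.11, "claw": 50}, {"delta_pos": [-16.7, -8.1, 5.4], "turn": 0.11, "claw": 50}, {"delta_pos": [-17.5, -6.2, 5.4], "turn": 0.11, "claw": 50}]
[{"delta_pos": [-18.0, -4.2, 5.4], "turn": 0.11, "claw": 50}, {"delta_pos": [-18.4, -2.2, 5.4], "turn": 0.11, "claw": 50}, {"delta_pos": [-18.5, -0.2, 5.4], "turn": 0.11, "claw": 50}]
[([555.5999755859375, -50.5], [555.6, -50.3], [24, 180], np.float64(-0.2), np.int32(399)), ([550.5, -94.9000015258789], [550.3, -95.7], [26, 180], np.float64(0.1), np.int32(398)), ([553.0999755859375, -143.8000030517578], [551.4, -145.2], [22, 180], np.float64(-0.0), np.int32(384))]<stdin>:18: RuntimeWarning: Mean of empty slice.
  ret = um.true_divide(
Traceback (most recent call last):
ValueError: Residuals are not finite in the initial point.
```

Run:
```python
from h import *
g=cam('side')
hg=cv2.cvtColor(g['img'],cv2.COLOR_RGB2HSV)
b=(hg[...,2]<60)&(hg[...,1]<120)
mm=np.zeros_like(b);mm[325:380,395:445]=b[325:380,395:445]; v,u=np.nonzero(mm); print(len(u))
P=np.c_[u,v].astype(np.float32)
for (a,c) in [P.mean(0),(405,338),(435,370)]:
    o,d=ray(g,a,c); s=(499.6-o[0])/d[0]; print((o+d*s).round(1))
for z in (74,78,82):
  print(z,[proj(g,[499.6,y,z]).round(1).tolist() for y in (-330,-350,-378,-404)])
save(g,'s4.png',(380,260,480,380),5)
```

```text
548
[ 499.6 -362.6   84.5]
[ 499.6 -325.9   79.5]
[ 499.6 -397.4   89. ]
74 [[406.0, 341.8], [413.6, 351.2], [424.8, 365.2], [436.0, 379.0]]
78 [[406.4, 340.4], [414.0, 349.8], [425.3, 363.7], [436.5, 377.6]]
82 [[406.7, 338.9], [414.4, 348.4], [425.8, 362.3], [437.0, 376.2]]
```

View pics/s4.png

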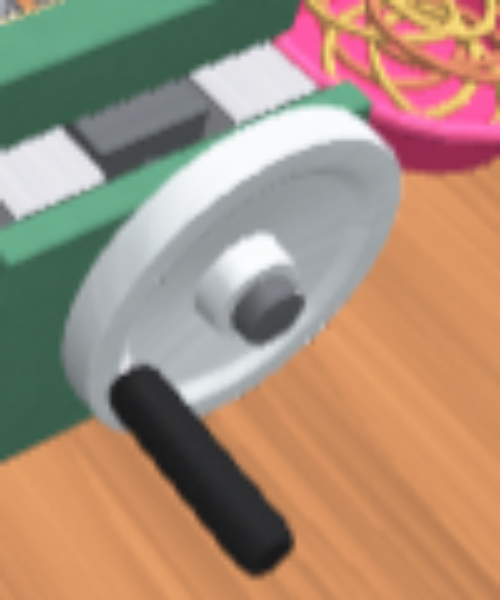

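Run:
```python
from h import *
g=cam('side')
for px in [(433.6,322),(432,316),(380+400/5,260+180/5),(380+70/5,260+370/5)]:
    o,d=ray(g,*px); s=(550-o[0])/d[0]; print(px,(o+d*s).round(1), [(o+d*((x-o[0])/d[0])).round(1).tolist() for x in(480,620)])
for y in (-325,-335,-345,-355,-365): print(y,proj(g,[550,y,100]).round(1))
plan(497,-381,200,np.pi/2,step=25,claw=50)
```

```text
(433.6, 322) [ 550.  -334.6  103.4] [[480.0, -383.8, 201.0], [620.0, -285.4, 5.8]]
(432, 316) [ 550.  -328.2  111.9] [[480.0, -378.6, 207.9], [620.0, -277.8, 15.9]]
(460.0, 296.0) [ 550.  -364.8  199.8] [[480.0, -408.4, 279.5], [620.0, -321.2, 120.1]]
(394.0, 334.0) [ 550.  -253.6  -29.9] [[480.0, -317.9, 92.5], [620.0, -189.3, -152.2]]
-325 [429.4 319.1]
-335 [433.4 323.4]
-345 [437.4 327.8]
-355 [441.6 332.4]
-365 [445.8 337. ]
at [ 476.9 -190.7  254.3] 2.782 t 15.37 rpy [3.141e+00 1.000e-03 2.782e+00]
[{"delta_pos": [-7.8, -15.5, 4.9], "turn": 0.11, "claw": 50}, {"delta_pos": [-9.5, -14.6, 4.9], "turn": 0.11, "claw": 50}, {"delta_pos": [-11.0, -13.5, 4.9], "turn": 0.11, "claw": 50}, {"delta_pos": [-12.4, -12.2, 4.9], "turn": 0.11, "claw": 50}, {"delta_pos": [-13.7, -10.7, 4.9], "turn": 0.11, "claw": 50}, {"delta_pos": [-14.8, -9.2, 4.9], "turn": 0.11, "claw": 50}, {"delta_pos": [-15.7, -7.5, 4.9], "turn": 0.11, "claw": 50}, {"delta_pos": [-16.4, -5.7, 4.9], "turn": 0.11, "claw": 50}]
[{"delta_pos": [-17.0, -3.9, 4.9], "turn": 0.11, "claw": 50}, {"delta_pos": [-17.3, -2.0, 4.9], "turn": 0.11, "claw": 50}, {"delta_pos": [-17.4, -0.1, 4.9], "turn": 0.11, "claw": 50}]
```

Emit:
{"name": "step_arm", "arguments": {"motion": [{"delta_pos": [-7.8,-15.5,5],"turn": 0.11,"claw": 50},{"delta_pos": [-9.5,-14.6,5],"turn": 0.11,"claw": 50},{"delta_pos": [-11,-13.5,5],"turn": 0.11,"claw": 50},{"delta_pos": [-12.4,-12.2,5],"turn": 0.11,"claw": 50},{"delta_pos": [-13.7,-10.7,5],"turn": 0.11,"claw": 50},{"delta_pos": [-14.8,-9.2,5],"turn": 0.11,"claw": 50},{"delta_pos": [-15.7,-7.5,5],"turn": 0.11,"claw": 50},{"delta_pos": [-16.4,-5.7,5],"turn": 0.11,"claw": 50}]}}

```text
clock: 16.03
eef_pos: [492.9, -329.0, 212.7]
tcp_rot: [-3.141, -0.001, 1.899]
contact_force: [0.3, 0.5, 0.3]
opening: 0.582
grasp_force: 0.0
```

Emit:
{"name": "step_arm", "arguments": {"motion": [{"delta_pos": [-17,-3.9,5],"turn": 0.11,"claw": 50},{"delta_pos": [-17.3,-2,5],"turn": 0.11,"claw": 50},{"delta_pos": [-20,0,5],"turn": 0.11,"claw": 50},{"delta_pos": [0,0,0],"turn": 0,"claw": 50},{"delta_pos": [0,0,0],"turn": 0,"claw": 50}]}}

```text
clock: 16.45
eef_pos: [498.3, -383.2, 197.5]
tcp_rot: [-3.14, -0.002, 1.574]
contact_force: [-0.5, 1.1, 0.6]
opening: 0.584
grasp_force: 0.0
```

Run:
```python
from h import *
plan(498,-384,74,np.pi/2,step=25,claw=50)
```

```text
at [ 498.3 -383.2  197.5] 1.574 t 16.45 rpy [-3.140e+00 -2.000e-03  1.574e+00]
[{"delta_pos": [-0.2, -0.1, 24.7], "turn": 0.001, "claw": 50}, {"delta_pos": [-0.2, -0.1, 24.7], "turn": 0.001, "claw": 50}, {"delta_pos": [-0.2, -0.1, 24.7], "turn": 0.001, "claw": 50}, {"delta_pos": [-0.2, -0.1, 24.7], "turn": 0.001, "claw": 50}, {"delta_pos": [-0.2, -0.1, 24.7], "turn": 0.001, "claw": 50}]
```

Emit:
{"name": "step_arm", "arguments": {"motion": [{"delta_pos": [0,0,30],"turn": 0,"claw": 50},{"delta_pos": [0,0,30],"turn": 0,"claw": 50},{"delta_pos": [0,0,30],"turn": 0,"claw": 50},{"delta_pos": [0,0,23],"turn": 0,"claw": 50},{"delta_pos": [0,0,10],"turn": 0,"claw": 50},{"delta_pos": [0,0,0],"turn": 0,"claw": 50}]}}

```text
clock: 16.95
eef_pos: [496.9, -381.3, 73.6]
tcp_rot: [-3.138, -0.003, 1.575]
contact_force: [-0.7, 0.9, -0.0]
opening: 0.593
grasp_force: 0.0
```

Run:
```python
from h import *
print(sense()['eef_pos'],sense()['contact_force'])
g=cam('side');save(g,'s5.png',(340,200,500,390),3)
```

```text
[ 496.89624792 -381.30433358   73.61353115] [-0.67810122  0.93259792 -0.00962333]
```

View pics/s5.png

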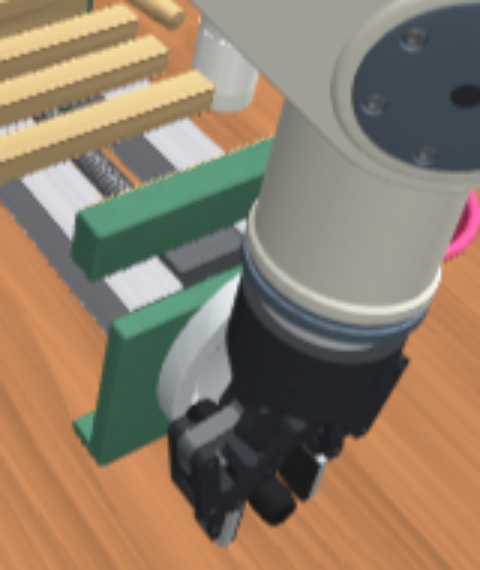

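The grip's free end at crop (270,500) sits between the open fingers. Closing.

Emit:
{"name": "step_arm", "arguments": {"motion": [{"delta_pos": [0,0,0],"turn": 0,"claw": 12},{"delta_pos": [0,0,0],"turn": 0,"claw": 12},{"delta_pos": [0,0,0],"turn": 0,"claw": 12},{"delta_pos": [0,0,0],"turn": 0,"claw": 12},{"delta_pos": [0,0,0],"turn": 0,"claw": 12}], "force": 40}}

```text
clock: 17.42
eef_pos: [498.5, -383.8, 77.4]
tcp_rot: [3.14, 0.001, 1.572]
contact_force: [0.4, 0.3, 4.9]
opening: 0.242
grasp_force: 39.1
```

```bash
cat >> h.py <<'E'
def circ(p0,st,n=8,r=55):
    a=np.radians(p0+st*np.arange(n+1)); x=r*np.sin(a); z=r*np.cos(a)
    print(p0,'->',p0+st*n,json.dumps([{"delta_pos":[0,round(x[i+1]-x[i],1),round(-(z[i+1]-z[i]),1)],"turn":0,"claw":12} for i in range(n)]))
E
python3 -c "
from h import *
circ(251,15)"
```

```text
251 -> 371 [{"delta_pos": [0, -2.9, -14.1], "turn": 0, "claw": 12}, {"delta_pos": [0, 0.9, -14.3], "turn": 0, "claw": 12}, {"delta_pos": [0, 4.6, -13.6], "turn": 0, "claw": 12}, {"delta_pos": [0, 7.9, -12.0], "turn": 0, "claw": 12}, {"delta_pos": [0, 10.8, -9.5], "turn": 0, "claw": 12}, {"delta_pos": [0, 12.8, -6.4], "turn": 0, "claw": 12}, {"delta_pos": [0, 14.1, -2.9], "turn": 0, "claw": 12}, {"delta_pos": [0, 14.3, 0.9], "turn": 0, "claw": 12}]
```

Emit:
{"name": "step_arm", "arguments": {"motion": [{"delta_pos": [0,-2.9,-14.1],"turn": 0,"claw": 12},{"delta_pos": [0,0.9,-14.3],"turn": 0,"claw": 12},{"delta_pos": [0,4.6,-13.6],"turn": 0,"claw": 12},{"delta_pos": [0,7.9,-12.0],"turn": 0,"claw": 12}]}}

```text
clock: 17.75
eef_pos: [508.6, -383.2, 130.8]
tcp_rot: [3.14, -0.0, 1.571]
contact_force: [6.1, 1.3, -11.9]
opening: 0.238
grasp_force: 39.5
```

Emit:
{"name": "step_arm", "arguments": {"motion": [{"delta_pos": [0,10.8,-9.5],"turn": 0,"claw": 12},{"delta_pos": [0,12.8,-6.4],"turn": 0,"claw": 12},{"delta_pos": [0,14.1,-2.9],"turn": 0,"claw": 12},{"delta_pos": [0,14.3,0.9],"turn": 0,"claw": 12}]}}

```text
clock: 18.08
eef_pos: [559.3, -383.5, 148.5]
tcp_rot: [-3.139, 0.0, 1.572]
contact_force: [-5.4, -1.2, -2.9]
opening: 0.239
grasp_force: 40.8
```

Emit:
{"name": "step_arm", "arguments": {"motion": [{"delta_pos": [0,0,0],"turn": 0,"claw": 12},{"delta_pos": [0,0,0],"turn": 0,"claw": 12}]}}

```text
clock: 18.25
eef_pos: [561.1, -383.5, 148.2]
tcp_rot: [3.14, 0.001, 1.572]
contact_force: [3.8, -1.9, -2.4]
opening: 0.242
grasp_force: 40.7
```

```bash
python3 -c "
from h import *
circ(11,22.5);circ(191,22.5)"
```

```text
11 -> 191.0 [{"delta_pos": [0, 19.9, 8.1], "turn": 0, "claw": 12}, {"delta_pos": [0, 15.2, 15.1], "turn": 0, "claw": 12}, {"delta_pos": [0, 8.3, 19.8], "turn": 0, "claw": 12}, {"delta_pos": [0, 0.1, 21.5], "turn": 0, "claw": 12}, {"delta_pos": [0, -8.1, 19.9], "turn": 0, "claw": 12}, {"delta_pos": [0, -15.1, 15.2], "turn": 0, "claw": 12}, {"delta_pos": [0, -19.8, 8.3], "turn": 0, "claw": 12}, {"delta_pos": [0, -21.5, 0.1], "turn": 0, "claw": 12}]
191 -> 371.0 [{"delta_pos": [0, -19.9, -8.1], "turn": 0, "claw": 12}, {"delta_pos": [0, -15.2, -15.1], "turn": 0, "claw": 12}, {"delta_pos": [0, -8.3, -19.8], "turn": 0, "claw": 12}, {"delta_pos": [0, -0.1, -21.5], "turn": 0, "claw": 12}, {"delta_pos": [0, 8.1, -19.9], "turn": 0, "claw": 12}, {"delta_pos": [0, 15.1, -15.2], "turn": 0, "claw": 12}, {"delta_pos": [0, 19.8, -8.3], "turn": 0, "claw": 12}, {"delta_pos": [0, 21.5, -0.1], "turn": 0, "claw": 12}]
```

Emit:
{"name": "step_arm", "arguments": {"motion": [{"delta_pos": [0,19.9,8.1],"turn": 0,"claw": 12},{"delta_pos": [0,15.2,15.1],"turn": 0,"claw": 12},{"delta_pos": [0,8.3,19.8],"turn": 0,"claw": 12},{"delta_pos": [0,0.1,21.5],"turn": 0,"claw": 12}]}}

```text
clock: 18.58
eef_pos: [605.6, -383.5, 84.8]
tcp_rot: [3.138, 0.001, 1.572]
contact_force: [-1.8, 3.4, 4.9]
opening: 0.243
grasp_force: 41.4
```

Emit:
{"name": "step_arm", "arguments": {"motion": [{"delta_pos": [0,-8.1,19.9],"turn": 0,"claw": 12},{"delta_pos": [0,-15.1,15.2],"turn": 0,"claw": 12},{"delta_pos": [0,-19.8,8.3],"turn": 0,"claw": 12},{"delta_pos": [0,-21.5,0.1],"turn": 0,"claw": 12}]}}

```text
clock: 18.92
eef_pos: [539.1, -383.3, 39.2]
tcp_rot: [3.14, 0.0, 1.572]
contact_force: [5.5, 4.8, 8.3]
opening: 0.24
grasp_force: 41.9
```

Emit:
{"name": "step_arm", "arguments": {"motion": [{"delta_pos": [0,-19.9,-8.1],"turn": 0,"claw": 12},{"delta_pos": [0,-15.2,-15.1],"turn": 0,"claw": 12},{"delta_pos": [0,-8.3,-19.8],"turn": 0,"claw": 12},{"delta_pos": [0,-0.1,-21.5],"turn": 0,"claw": 12},{"delta_pos": [0,8.1,-19.9],"turn": 0,"claw": 12},{"delta_pos": [0,15.1,-15.2],"turn": 0,"claw": 12},{"delta_pos": [0,19.8,-8.3],"turn": 0,"claw": 12},{"delta_pos": [0,21.5,-0.1],"turn": 0,"claw": 12}]}}

```text
clock: 19.58
eef_pos: [558.8, -383.5, 149.3]
tcp_rot: [-3.14, 0.0, 1.572]
contact_force: [-5.0, -1.5, -6.8]
opening: 0.242
grasp_force: 41.2
```

Emit:
{"name": "step_arm", "arguments": {"motion": [{"delta_pos": [0,19.9,8.1],"turn": 0,"claw": 12},{"delta_pos": [0,15.2,15.1],"turn": 0,"claw": 12},{"delta_pos": [0,8.3,19.8],"turn": 0,"claw": 12},{"delta_pos": [0,0.1,21.5],"turn": 0,"claw": 12},{"delta_pos": [0,-8.1,19.9],"turn": 0,"claw": 12},{"delta_pos": [0,-15.1,15.2],"turn": 0,"claw": 12},{"delta_pos": [0,-19.8,8.3],"turn": 0,"claw": 12},{"delta_pos": [0,-21.5,0.1],"turn": 0,"claw": 12}]}}

```text
clock: 20.25
eef_pos: [539.1, -383.5, 39.2]
tcp_rot: [3.14, 0.001, 1.572]
contact_force: [6.6, 3.9, 7.7]
opening: 0.239
grasp_force: 42.8
```

```bash
python3 -c "
from h import *
f=cam('top');print(quad(f,wood(f['img']),147,334,160,410,240))
h=cv2.cvtColor(f['img'],cv2.COLOR_RGB2HSV);gr=(h[...,0]>65)&(h[...,0]<90)&(h[...,1]>60)
print(quad(f,gr,166,345,160,404,240)); save(f,'t6.png',(300,150,460,250),4)"
```

```text
[([555.2999877929688, -50.599998474121094], [555.6, -50.3], [24, 180], np.float64(-0.3), np.int32(388)), ([549.7999877929688, -94.9000015258789], [550.2, -94.1], [22, 180], np.float64(0.3), np.int32(390)), ([551.7999877929688, -144.0], [551.4, -145.2], [22, 180], np.float64(-0.4), np.int32(371))]
[([552.5, -194.10000610351562], [551.0, -194.7], [19, 152], np.float64(0.0), np.int32(324))]
```

Emit:
{"name": "step_arm", "arguments": {"motion": [{"delta_pos": [0,-19.9,-8.1],"turn": 0,"claw": 12},{"delta_pos": [0,-15.2,-15.1],"turn": 0,"claw": 12},{"delta_pos": [0,-8.3,-19.8],"turn": 0,"claw": 12},{"delta_pos": [0,-0.1,-21.5],"turn": 0,"claw": 12},{"delta_pos": [0,8.1,-19.9],"turn": 0,"claw": 12},{"delta_pos": [0,15.1,-15.2],"turn": 0,"claw": 12},{"delta_pos": [0,19.8,-8.3],"turn": 0,"claw": 12},{"delta_pos": [0,21.5,-0.1],"turn": 0,"claw": 12}]}}

```text
clock: 20.97
eef_pos: [558.8, -383.5, 149.3]
tcp_rot: [-3.139, 0.0, 1.572]
contact_force: [-5.3, -1.5, -6.0]
opening: 0.237
grasp_force: 41.4
```

Emit:
{"name": "step_arm", "arguments": {"motion": [{"delta_pos": [0,19.9,8.1],"turn": 0,"claw": 12},{"delta_pos": [0,15.2,15.1],"turn": 0,"claw": 12},{"delta_pos": [0,8.3,19.8],"turn": 0,"claw": 12},{"delta_pos": [0,0.1,21.5],"turn": 0,"claw": 12},{"delta_pos": [0,-8.1,19.9],"turn": 0,"claw": 12},{"delta_pos": [0,-15.1,15.2],"turn": 0,"claw": 12},{"delta_pos": [0,-19.8,8.3],"turn": 0,"claw": 12},{"delta_pos": [0,-21.5,0.1],"turn": 0,"claw": 12}]}}

```text
clock: 21.63
eef_pos: [539.2, -383.5, 39.2]
tcp_rot: [3.14, 0.001, 1.572]
contact_force: [6.2, 4.0, 7.8]
opening: 0.244
grasp_force: 43.0
```

Emit:
{"name": "step_arm", "arguments": {"motion": [{"delta_pos": [0,-19.9,-8.1],"turn": 0,"claw": 12},{"delta_pos": [0,-15.2,-15.1],"turn": 0,"claw": 12},{"delta_pos": [0,-8.3,-19.8],"turn": 0,"claw": 12},{"delta_pos": [0,-0.1,-21.5],"turn": 0,"claw": 12},{"delta_pos": [0,8.1,-19.9],"turn": 0,"claw": 12},{"delta_pos": [0,15.1,-15.2],"turn": 0,"claw": 12},{"delta_pos": [0,19.8,-8.3],"turn": 0,"claw": 12},{"delta_pos": [0,21.5,-0.1],"turn": 0,"claw": 12}]}}

```text
clock: 22.3
eef_pos: [558.8, -383.5, 149.3]
tcp_rot: [-3.139, 0.0, 1.572]
contact_force: [-6.0, -1.3, -7.6]
opening: 0.235
grasp_force: 41.6
```

Emit:
{"name": "step_arm", "arguments": {"motion": [{"delta_pos": [0,19.9,8.1],"turn": 0,"claw": 12},{"delta_pos": [0,15.2,15.1],"turn": 0,"claw": 12},{"delta_pos": [0,8.3,19.8],"turn": 0,"claw": 12},{"delta_pos": [0,0.1,21.5],"turn": 0,"claw": 12},{"delta_pos": [0,-8.1,19.9],"turn": 0,"claw": 12},{"delta_pos": [0,-15.1,15.2],"turn": 0,"claw": 12},{"delta_pos": [0,-19.8,8.3],"turn": 0,"claw": 12},{"delta_pos": [0,-21.5,0.1],"turn": 0,"claw": 12}]}}

```text
clock: 22.97
eef_pos: [539.2, -383.5, 39.3]
tcp_rot: [3.14, 0.001, 1.572]
contact_force: [6.7, 4.7, 7.4]
opening: 0.241
grasp_force: 43.2
```

```bash
python3 -c "
from h import *
f=cam('top');print(quad(f,wood(f['img']),147,334,160,410,240))
h=cv2.cvtColor(f['img'],cv2.COLOR_RGB2HSV);gr=(h[...,0]>65)&(h[...,0]<90)&(h[...,1]>60)
print(quad(f,gr,166,345,160,404,240)); save(f,'t6.png',(300,150,460,250),4)"
```

```text
[([555.2999877929688, -50.599998474121094], [555.6, -50.3], [24, 180], np.float64(-0.3), np.int32(388)), ([551.5, -107.4000015258789], [552.1, -108.5], [51, 183], np.float64(-0.5), np.int32(761))]
[([547.7999877929688, -144.60000610351562], [551.5, -144.1], [19, 155], np.float64(-0.2), np.int32(325))]
```

Closing nicely; strips 2 and 3 are together and square. Four more half turns.

Emit:
{"name": "step_arm", "arguments": {"motion": [{"delta_pos": [0,-19.9,-8.1],"turn": 0,"claw": 12},{"delta_pos": [0,-15.2,-15.1],"turn": 0,"claw": 12},{"delta_pos": [0,-8.3,-19.8],"turn": 0,"claw": 12},{"delta_pos": [0,-0.1,-21.5],"turn": 0,"claw": 12},{"delta_pos": [0,8.1,-19.9],"turn": 0,"claw": 12},{"delta_pos": [0,15.1,-15.2],"turn": 0,"claw": 12},{"delta_pos": [0,19.8,-8.3],"turn": 0,"claw": 12},{"delta_pos": [0,21.5,-0.1],"turn": 0,"claw": 12}]}}

```text
clock: 23.68
eef_pos: [558.9, -383.5, 149.3]
tcp_rot: [-3.139, 0.0, 1.572]
contact_force: [-5.9, -1.7, -6.8]
opening: 0.241
grasp_force: 41.7
```

Emit:
{"name": "step_arm", "arguments": {"motion": [{"delta_pos": [0,19.9,8.1],"turn": 0,"claw": 12},{"delta_pos": [0,15.2,15.1],"turn": 0,"claw": 12},{"delta_pos": [0,8.3,19.8],"turn": 0,"claw": 12},{"delta_pos": [0,0.1,21.5],"turn": 0,"claw": 12},{"delta_pos": [0,-8.1,19.9],"turn": 0,"claw": 12},{"delta_pos": [0,-15.1,15.2],"turn": 0,"claw": 12},{"delta_pos": [0,-19.8,8.3],"turn": 0,"claw": 12},{"delta_pos": [0,-21.5,0.1],"turn": 0,"claw": 12}]}}

```text
clock: 24.35
eef_pos: [539.3, -383.6, 39.3]
tcp_rot: [3.14, 0.001, 1.572]
contact_force: [6.0, 4.0, 8.1]
opening: 0.237
grasp_force: 43.3
```

Emit:
{"name": "step_arm", "arguments": {"motion": [{"delta_pos": [0,-19.9,-8.1],"turn": 0,"claw": 12},{"delta_pos": [0,-15.2,-15.1],"turn": 0,"claw": 12},{"delta_pos": [0,-8.3,-19.8],"turn": 0,"claw": 12},{"delta_pos": [0,-0.1,-21.5],"turn": 0,"claw": 12},{"delta_pos": [0,8.1,-19.9],"turn": 0,"claw": 12},{"delta_pos": [0,15.1,-15.2],"turn": 0,"claw": 12},{"delta_pos": [0,19.8,-8.3],"turn": 0,"claw": 12},{"delta_pos": [0,21.5,-0.1],"turn": 0,"claw": 12}]}}

```text
clock: 25.02
eef_pos: [558.9, -383.5, 149.3]
tcp_rot: [-3.139, 0.0, 1.572]
contact_force: [-5.5, -0.9, -6.7]
opening: 0.239
grasp_force: 41.8
```

Emit:
{"name": "step_arm", "arguments": {"motion": [{"delta_pos": [0,19.9,8.1],"turn": 0,"claw": 12},{"delta_pos": [0,15.2,15.1],"turn": 0,"claw": 12},{"delta_pos": [0,8.3,19.8],"turn": 0,"claw": 12},{"delta_pos": [0,0.1,21.5],"turn": 0,"claw": 12},{"delta_pos": [0,-8.1,19.9],"turn": 0,"claw": 12},{"delta_pos": [0,-15.1,15.2],"turn": 0,"claw": 12},{"delta_pos": [0,-19.8,8.3],"turn": 0,"claw": 12},{"delta_pos": [0,-21.5,0.1],"turn": 0,"claw": 12}]}}

```text
clock: 25.68
eef_pos: [539.3, -383.6, 39.3]
tcp_rot: [3.14, 0.001, 1.572]
contact_force: [6.1, 4.3, 7.6]
opening: 0.24
grasp_force: 43.4
```

```bash
python3 -c "
from h import *
f=cam('top');print(quad(f,wood(f['img']),147,334,160,410,240))
h=cv2.cvtColor(f['img'],cv2.COLOR_RGB2HSV);gr=(h[...,0]>65)&(h[...,0]<90)&(h[...,1]>60)
print(quad(f,gr,166,345,160,404,240))"
```

```text
[([551.5, -49.099998474121094], [550.6, -48.8], [65, 183], np.float64(0.9), np.int32(1130))]
[([548.0999755859375, -95.19999694824219], [550.4, -96.1], [22, 156], np.float64(0.1), np.int32(326))]
```

Emit:
{"name": "step_arm", "arguments": {"motion": [{"delta_pos": [0,-19.9,-8.1],"turn": 0,"claw": 12},{"delta_pos": [0,-15.2,-15.1],"turn": 0,"claw": 12},{"delta_pos": [0,-8.3,-19.8],"turn": 0,"claw": 12},{"delta_pos": [0,-0.1,-21.5],"turn": 0,"claw": 12},{"delta_pos": [0,8.1,-19.9],"turn": 0,"claw": 12},{"delta_pos": [0,15.1,-15.2],"turn": 0,"claw": 12},{"delta_pos": [0,19.8,-8.3],"turn": 0,"claw": 12},{"delta_pos": [0,21.5,-0.1],"turn": 0,"claw": 12}]}}

```text
clock: 26.4
eef_pos: [558.1, -383.7, 149.2]
tcp_rot: [-3.138, 0.0, 1.572]
contact_force: [-9.1, -2.4, -3.7]
opening: 0.239
grasp_force: 42.4
```

Emit:
{"name": "step_arm", "arguments": {"motion": [{"delta_pos": [0,19.9,8.1],"turn": 0,"claw": 12},{"delta_pos": [0,15.2,15.1],"turn": 0,"claw": 12},{"delta_pos": [0,8.3,19.8],"turn": 0,"claw": 12},{"delta_pos": [0,0.1,21.5],"turn": 0,"claw": 12},{"delta_pos": [0,-8.1,19.9],"turn": 0,"claw": 12},{"delta_pos": [0,-15.1,15.2],"turn": 0,"claw": 12},{"delta_pos": [0,-19.8,8.3],"turn": 0,"claw": 12},{"delta_pos": [0,-21.5,0.1],"turn": 0,"claw": 12}]}}

```text
clock: 27.07
eef_pos: [540.5, -383.9, 39.7]
tcp_rot: [3.138, 0.002, 1.571]
contact_force: [10.3, 1.6, 3.5]
opening: 0.241
grasp_force: 43.0
```

```bash
python3 -c "
from h import *
f=cam('top');print(quad(f,wood(f['img']),147,334,160,410,240))
h=cv2.cvtColor(f['img'],cv2.COLOR_RGB2HSV);gr=(h[...,0]>65)&(h[...,0]<90)&(h[...,1]>60)
print(quad(f,gr,166,345,160,404,240)); save(f,'t7.png',(300,150,460,250),4)"
```

```text
[([551.5999755859375, -47.900001525878906], [550.8, -49.4], [67, 183], np.float64(0.3), np.int32(1102))]
[([551.4000244140625, -93.0], [550.4, -93.6], [19, 155], np.float64(0.3), np.int32(326))]
```

View pics/t7.png

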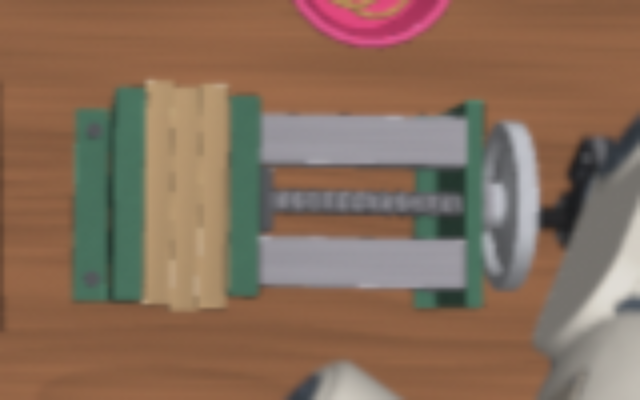

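The strips are closed up tight between the jaws (no gaps, jaw stalled, force up to ~10 N). Letting go of the crank and moving up.

Emit:
{"name": "step_arm", "arguments": {"motion": [{"delta_pos": [0,0,0],"turn": 0,"claw": 45},{"delta_pos": [0,0,0],"turn": 0,"claw": 45},{"delta_pos": [0,0,0],"turn": 0,"claw": 45},{"delta_pos": [-12,0,0],"turn": 0,"claw": 45},{"delta_pos": [-20,0,0],"turn": 0,"claw": 45},{"delta_pos": [-20,0,0],"turn": 0,"claw": 45},{"delta_pos": [0,0,-20],"turn": 0,"claw": 45},{"delta_pos": [0,0,-38],"turn": 0,"claw": 45}]}}

```text
clock: 27.78
eef_pos: [537.1, -435.0, 93.9]
tcp_rot: [-3.135, -0.005, 1.571]
contact_force: [-0.0, -0.0, 0.3]
opening: 0.528
grasp_force: 0.0
```

Emit:
{"name": "step_arm", "arguments": {"motion": [{"delta_pos": [0,-5,-40],"turn": 0,"claw": 0},{"delta_pos": [0,-5,-40],"turn": 0,"claw": 0},{"delta_pos": [0,-5,-40],"turn": 0,"claw": 0},{"delta_pos": [0,-5,-40],"turn": 0,"claw": 0},{"delta_pos": [0,-5,-40],"turn": 0,"claw": 0},{"delta_pos": [10,-5,-38],"turn": 0,"claw": 0},{"delta_pos": [20,-5,-30],"turn": 0,"claw": 0},{"delta_pos": [35,-5,0],"turn": 0,"claw": 0}]}}

```text
clock: 28.45
eef_pos: [501.2, -373.8, 373.5]
tcp_rot: [3.133, 0.008, 1.57]
contact_force: [1.0, 1.2, 1.1]
opening: -0.001
grasp_force: 0.0
```

Emit:
{"name": "step_arm", "arguments": {"motion": [{"delta_pos": [40,-2,0],"turn": 0,"claw": 0},{"delta_pos": [40,-2,0],"turn": 0,"claw": 0},{"delta_pos": [40,-2,0],"turn": 0,"claw": 0},{"delta_pos": [40,-2,0],"turn": 0,"claw": 0},{"delta_pos": [40,-2,0],"turn": 0,"claw": 0},{"delta_pos": [40,-2,0],"turn": 0,"claw": 0},{"delta_pos": [40,-2,0],"turn": 0,"claw": 0},{"delta_pos": [40,-2,0],"turn": 0,"claw": 0}]}}

```text
clock: 29.12
eef_pos: [483.0, -48.9, 366.6]
tcp_rot: [3.141, 0.0, 1.572]
contact_force: [1.6, -0.4, 0.2]
opening: -0.003
grasp_force: 0.0
```

Emit:
{"name": "step_arm", "arguments": {"motion": [{"delta_pos": [40,0,0],"turn": 0,"claw": 0},{"delta_pos": [40,0,0],"turn": 0,"claw": 0},{"delta_pos": [40,0,0],"turn": 0,"claw": 0},{"delta_pos": [40,0,0],"turn": 0,"claw": 0},{"delta_pos": [40,0,0],"turn": 0,"claw": 0},{"delta_pos": [40,0,0],"turn": 0,"claw": 0},{"delta_pos": [40,0,0],"turn": 0,"claw": 0},{"delta_pos": [40,0,0],"turn": 0,"claw": 0}]}}

```text
clock: 29.78
eef_pos: [482.9, 271.8, 366.5]
tcp_rot: [3.141, 0.0, 1.572]
contact_force: [1.5, -0.3, -0.2]
opening: -0.0
grasp_force: 0.0
```

```bash
python3 -c "
from h import *
plan(480,475,330,np.pi/2,step=38,claw=0)"
```

```text
at [482.9 271.8 366.5] 1.572 t 29.78 rpy [3.141 0.    1.572]
[{"delta_pos": [33.9, -0.4, 6.1], "turn": 0.0, "claw": 0}, {"delta_pos": [33.9, -0.4, 6.1], "turn": 0.0, "claw": 0}, {"delta_pos": [33.9, -0.4, 6.1], "turn": 0.0, "claw": 0}, {"delta_pos": [33.9, -0.5, 6.1], "turn": 0.0, "claw": 0}, {"delta_pos": [33.9, -0.5, 6.1], "turn": 0.0, "claw": 0}, {"delta_pos": [33.9, -0.5, 6.1], "turn": 0.0, "claw": 0}]
```

Emit:
{"name": "step_arm", "arguments": {"motion": [{"delta_pos": [38,0,0],"turn": 0,"claw": 0},{"delta_pos": [38,0,0],"turn": 0,"claw": 0},{"delta_pos": [38,0,0],"turn": 0,"claw": 0},{"delta_pos": [38,0,0],"turn": 0,"claw": 0},{"delta_pos": [38,0,0],"turn": 0,"claw": 0},{"delta_pos": [13,0,35],"turn": 0,"claw": 0},{"delta_pos": [0,0,35],"turn": 0,"claw": 0},{"delta_pos": [0,0,35],"turn": 0,"claw": 0}]}}

```text
clock: 30.45
eef_pos: [482.8, 474.4, 259.9]
tcp_rot: [3.141, -0.001, 1.574]
contact_force: [0.4, -0.1, -0.6]
opening: -0.001
grasp_force: 0.0
```

Run:
```python
from h import *
s=sense();print(s['eef_pos'],s['contact_force'])
f=cam('top');save(f,'t8.png',(140,130,460,250),2.4)
g=cam('side')
# lid corner in side full image approx; print triangulated edge
for y,z in((421,275),(410,280),(430,270)): print([proj(g,[x,y,z]).round(0).tolist() for x in(437,657)],[proj(f,[x,y,z]).round(0).tolist() for x in(437,657)])
```

```text
[482.77008564 474.3711825  259.89131444] [ 0.39515836 -0.13793061 -0.62486203]
[[232.0, 99.0], [302.0, 90.0]] [[186.0, 231.0], [189.0, 156.0]]
[[233.0, 99.0], [303.0, 89.0]] [[189.0, 231.0], [193.0, 155.0]]
[[231.0, 100.0], [300.0, 91.0]] [[184.0, 231.0], [187.0, 156.0]]
```

View pics/t8.png

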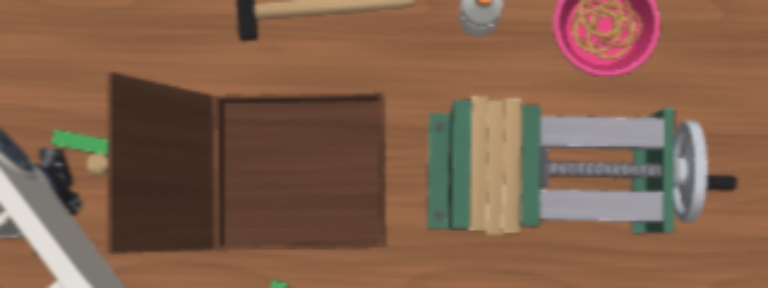

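Empty box; the gripper stands outside the leaning lid, clear of the knob at crop (97,163). Pushing the lid over.

Emit:
{"name": "step_arm", "arguments": {"motion": [{"delta_pos": [-10,-8,0],"turn": 0,"claw": 0},{"delta_pos": [-15,0,0],"turn": 0,"claw": 0},{"delta_pos": [-15,0,0],"turn": 0,"claw": 0},{"delta_pos": [-15,0,0],"turn": 0,"claw": 0},{"delta_pos": [-15,0,0],"turn": 0,"claw": 0},{"delta_pos": [-15,0,0],"turn": 0,"claw": 0}]}}

```text
clock: 31.05
eef_pos: [475.2, 386.1, 262.3]
tcp_rot: [3.14, -0.001, 1.571]
contact_force: [-0.5, 2.4, 0.5]
opening: 0.001
grasp_force: 0.9
```

Emit:
{"name": "step_arm", "arguments": {"motion": [{"delta_pos": [-15,0,0],"turn": 0,"claw": 0},{"delta_pos": [-15,0,0],"turn": 0,"claw": 0},{"delta_pos": [-12,0,0],"turn": 0,"claw": 0}]}}

```text
clock: 31.3
eef_pos: [474.7, 343.7, 261.1]
tcp_rot: [3.141, 0.0, 1.571]
contact_force: [1.1, 1.9, -0.0]
opening: -0.0
grasp_force: 0.8
```

```bash
cat >> h.py <<'E'
def lid(a0,a1,n,yh=337,r=200,off=12):
    a=np.radians(np.linspace(a0,a1,n+1)); y=yh-r*np.cos(a)+off*np.sin(a); z=50+r*np.sin(a)
    print('start',y[0],z[0]+8,'end',y[-1],z[-1]+8)
    print(json.dumps([{"delta_pos":[round(y[i+1]-y[i],1),0,round(z[i]-z[i+1],1)],"turn":0,"claw":0} for i in range(n)]))
E
python3 -c "
from h import *
print(sense()['eef_pos'])
lid(90,46,8);lid(46,2,8)"
```

```text
[474.69409993 343.71440393 261.13986335]
start 349.0 258.0 end 206.7004035122644 201.86796006773022
[{"delta_pos": [-19.2, 0, 0.9], "turn": 0, "claw": 0}, {"delta_pos": [-19.2, 0, 2.8], "turn": 0, "claw": 0}, {"delta_pos": [-18.9, 0, 4.6], "turn": 0, "claw": 0}, {"delta_pos": [-18.5, 0, 6.3], "turn": 0, "claw": 0}, {"delta_pos": [-17.9, 0, 8.0], "turn": 0, "claw": 0}, {"delta_pos": [-17.2, 0, 9.7], "turn": 0, "claw": 0}, {"delta_pos": [-16.2, 0, 11.2], "turn": 0, "claw": 0}, {"delta_pos": [-15.2, 0, 12.7], "turn": 0, "claw": 0}]
start 206.7004035122644 201.86796006773022 end 137.54062855661087 64.9798993405002
[{"delta_pos": [-14.0, 0, 14.0], "turn": 0, "claw": 0}, {"delta_pos": [-12.7, 0, 15.2], "turn": 0, "claw": 0}, {"delta_pos": [-11.2, 0, 16.2], "turn": 0, "claw": 0}, {"delta_pos": [-9.7, 0, 17.1], "turn": 0, "claw": 0}, {"delta_pos": [-8.0, 0, 17.9], "turn": 0, "claw": 0}, {"delta_pos": [-6.3, 0, 18.5], "turn": 0, "claw": 0}, {"delta_pos": [-4.5, 0, 18.9], "turn": 0, "claw": 0}, {"delta_pos": [-2.7, 0, 19.1], "turn": 0, "claw": 0}]
```

Emit:
{"name": "step_arm", "arguments": {"motion": [{"delta_pos": [-19.2,0,1],"turn": 0,"claw": 0},{"delta_pos": [-19.2,0,2.8],"turn": 0,"claw": 0},{"delta_pos": [-18.9,0,4.6],"turn": 0,"claw": 0},{"delta_pos": [-18.5,0,6.3],"turn": 0,"claw": 0},{"delta_pos": [-17.9,0,8],"turn": 0,"claw": 0},{"delta_pos": [-17.2,0,9.7],"turn": 0,"claw": 0},{"delta_pos": [-16.2,0,11.2],"turn": 0,"claw": 0},{"delta_pos": [-15.2,0,12.7],"turn": 0,"claw": 0}]}}

```text
clock: 31.97
eef_pos: [474.6, 201.8, 204.5]
tcp_rot: [3.141, -0.0, 1.572]
contact_force: [0.1, 0.9, -1.0]
opening: 0.003
grasp_force: 0.5
```

Emit:
{"name": "step_arm", "arguments": {"motion": [{"delta_pos": [-14,0,14],"turn": 0,"claw": 0},{"delta_pos": [-12.7,0,15.2],"turn": 0,"claw": 0},{"delta_pos": [-11.2,0,16.2],"turn": 0,"claw": 0},{"delta_pos": [-9.7,0,17.1],"turn": 0,"claw": 0},{"delta_pos": [-8,0,17.9],"turn": 0,"claw": 0},{"delta_pos": [-6.3,0,18.5],"turn": 0,"claw": 0}]}}

```text
clock: 32.47
eef_pos: [474.4, 140.1, 105.2]
tcp_rot: [-3.141, 0.0, 1.571]
contact_force: [-0.1, 0.4, 0.8]
opening: -0.002
grasp_force: 0.3
```

Emit:
{"name": "step_arm", "arguments": {"motion": [{"delta_pos": [-4.5,0,10],"turn": 0,"claw": 0},{"delta_pos": [-2.5,0,10],"turn": 0,"claw": 0},{"delta_pos": [0,0,8],"turn": 0,"claw": 0},{"delta_pos": [0,0,4],"turn": 0,"claw": 0}]}}

```text
clock: 32.8
eef_pos: [474.6, 134.2, 73.1]
tcp_rot: [-3.141, 0.0, 1.572]
contact_force: [0.5, -0.5, 0.6]
opening: 0.002
grasp_force: 0.2
```

Emit:
{"name": "step_arm", "arguments": {"motion": [{"delta_pos": [0,0,3],"turn": 0,"claw": 0},{"delta_pos": [0,0,3],"turn": 0,"claw": 0},{"delta_pos": [0,0,2],"turn": 0,"claw": 0},{"delta_pos": [0,0,1],"turn": 0,"claw": 0},{"delta_pos": [0,0,0],"turn": 0,"claw": 0}]}}

```text
clock: 33.22
eef_pos: [475.0, 134.7, 64.9]
tcp_rot: [3.141, -0.0, 1.572]
contact_force: [0.3, -0.5, -0.2]
opening: -0.003
grasp_force: 0.0
```

Run:
```python
from h import *
g=cam('side');save(g,'s9.png',(200,60,480,380),1.8)
```

```text
(no output)
```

View pics/s9.png

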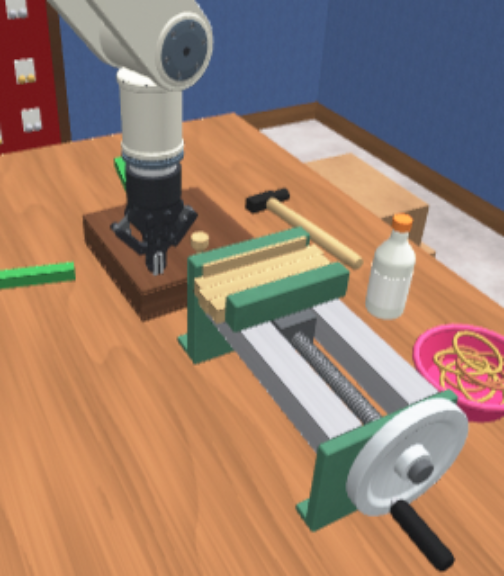

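The lid is nearly or fully shut (knob at crop (200,240)). I'll press down to make sure.

Emit:
{"name": "step_arm", "arguments": {"motion": [{"delta_pos": [0,0,1.5],"turn": 0,"claw": 0},{"delta_pos": [0,0,1.5],"turn": 0,"claw": 0},{"delta_pos": [0,0,0],"turn": 0,"claw": 0}]}}

```text
clock: 33.52
eef_pos: [475.2, 134.6, 64.1]
tcp_rot: [3.141, -0.0, 1.572]
contact_force: [-9.0, -2.1, 31.7]
opening: 0.002
grasp_force: 16.3
```

Firm stop, so the lid is shut. Retreating.

Emit:
{"name": "step_arm", "arguments": {"motion": [{"delta_pos": [0,0,-10],"turn": 0,"claw": 0},{"delta_pos": [0,0,-35],"turn": 0,"claw": 0},{"delta_pos": [0,-10,-40],"turn": 0,"claw": 0},{"delta_pos": [0,-20,-40],"turn": 0,"claw": 0},{"delta_pos": [0,-25,-30],"turn": 0,"claw": 0},{"delta_pos": [20,-25,-20],"turn": 0,"claw": 0},{"delta_pos": [20,-20,-10],"turn": 0,"claw": 0},{"delta_pos": [0,0,0],"turn": 0,"claw": 0}]}}

```text
clock: 34.18
eef_pos: [374.4, 176.6, 246.8]
tcp_rot: [3.139, -0.003, 1.573]
contact_force: [1.9, -0.4, -0.0]
opening: -0.001
grasp_force: 0.0
```

Run:
```python
from h import *
g=cam('side');f=cam('top')
print(quad(f,wood(f['img']),147,334,160,410,240))
im=np.hstack([g['img'][80:330,200:480],f['img'][100:350,160:460]])[:,:,::-1]
cv2.imwrite('pics/fin.png',cv2.resize(im,None,fx=1.35,fy=1.35))
```

```text
[([551.2999877929688, -47.79999923706055], [550.8, -49.4], [67, 183], np.float64(-0.0), np.int32(1120))]
```

View pics/fin.png

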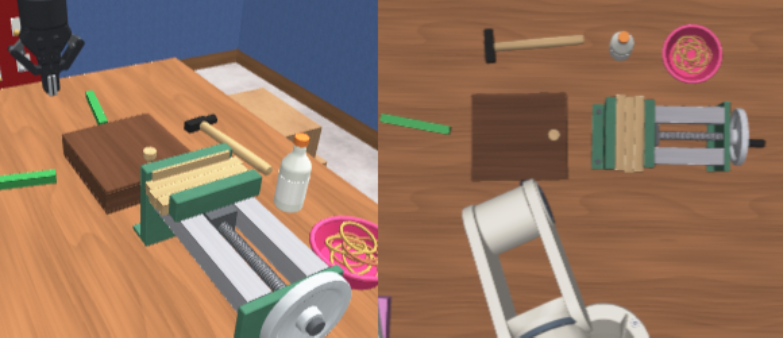

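The final view shows the lid shut flat, three strips tight and square in the clamp, and the glue bottle, mallet and basket where they were. Handing in.

```bash
python3 -c "
from rig import *
print(sign_off())"
```

```text
the job is handed in; nothing more can be done
None
```

The job is handed in: all three strips from the box are clamped tight and square against the fixed jaw, the emptied box's lid is shut, and the glue bottle, mallet and basket weren't touched.

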